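# Fetch the boot brush from behind the things on the bench

### The job

The boot brush lies boxed in between the low back rail of the wooden board and the mug, the bicycle pump and the flashlight, which stand on three cork coasters. Leaving the brush where it is for now, first stand all three on the dark slate slab at the side; then lay the brush, bristles down and lengthwise, inside the shallow metal tray; and only after that stand each of the three back, upright and centred on the same coaster it came from. Knock nothing over, do not let the mug fall when you set it down, and leave the glass dish where it is.

Things in the scene. Friction and masses are not known exactly. Their poses are not given: they have to be found in the camera images.
- mug: red ceramic mug, upright, mouth up: 66 mm outer diameter, 95 mm tall, wall 4 mm, about 0.28 kg, on the coaster's top (16 mm above the bench). Origin: centre of its underside, z up; the handle points along its own +y, its outside 69 mm from the axis. Can be gripped across its outside along its own x
- pump: chrome hand bicycle pump standing upright on a dark round foot 54 mm across and 10 mm thick; 185 mm tall in all, about 0.35 kg. Plain chrome barrel 32 mm in diameter from 10 to 135 mm above its underside, a 36 mm collar to 143 mm, then a thin rod and a black knob 30 mm in diameter at 155 to 185 mm. Origin: centre of its underside, z up
- flashlight: yellow flashlight standing upright on its lens; 152 mm tall, about 0.25 kg. Head 52 mm in diameter up to 36 mm above the underside, tapering to a body 36 mm in diameter from 50 to 140 mm, black end cap 37 mm in diameter above. Origin: centre of its underside, z up
- brush: wooden boot brush, bristles down on the board (top 10 mm above the bench); 140 mm long (own x), 46 wide (own y), 49 high: dark rigid bristles to 28 mm, wooden back 27 to 49 mm, 0.16 kg. Origin: centre of the bristles' underside, z up. It lies along the coaster row, about 95 mm beyond it; the board's back rail, 32 mm above the bench, runs about 80 mm beyond the brush's middle
- coaster_a: a flat round cork coaster fixed to a grey weathered wooden board, 84 mm across and 6 mm thick; one of three alike in a row about 105 mm apart. Origin: centre of its underside, 10 mm above the bench, z up. At the start one of mug, pump and flashlight stands centred on it
- coaster_b: a flat round cork coaster fixed to a grey weathered wooden board, 84 mm across and 6 mm thick; one of three alike in a row about 105 mm apart. Origin: centre of its underside, 10 mm above the bench, z up. At the start one of mug, pump and flashlight stands centred on it
- coaster_c: a flat round cork coaster fixed to a grey weathered wooden board, 84 mm across and 6 mm thick; one of three alike in a row about 105 mm apart. Origin: centre of its underside, 10 mm above the bench, z up. At the start one of mug, pump and flashlight stands centred on it
- slab: dark slate slab fixed on the bench, the side area: 360 mm long (its own x) by 140 mm (its own y), 12 mm thick, flat. Origin: centre of its underside on the bench, z up. It lies to the left or the right of the board, the tray on the other side; each of the three things must stand with its middle on it
- tray: shallow metal tray fixed on the bench: 190 mm long (its own x) by 94 mm (its own y) outside, rim 11 mm high, wall and floor 3 mm, so inside 184 by 88 mm. Origin: centre of its underside on the bench, z up. The brush goes here, its length along the tray's
- dish: round clear glass dish, to be left alone: 100 mm across, 32 mm high, between robot and board. Origin: centre of its underside on the bench. (Also fixed and well clear of the work, 0.84 m or more ahead of the robot base and 0.38 m or more to the sides: a terracotta planter 132 mm wide, 148 high, and a dark stone 116 mm wide, 52 high.)
Not all that is in view belongs to the job. Of the things that look like the pump, the larger one is meant.

How it is judged:
By the outcome, as a careful person would: the job done as asked, in the order asked, and still so for the second after the job is handed in, with the robot touching nothing.
It also fails if it takes over 144 s, if anything falls off the work surface, if the arm or the gripper's body presses on something with over 40 N, if the wrist force passes 120 N, or if a joint passes its speed limit or range.

### The arm

A 6-joint arm with a two-finger parallel gripper is mounted at the origin on the work surface. World frame = base frame: x ahead of the robot, y to its left, z up, the work surface at z = 0. Lengths are in mm, angles in rad, forces in N, time in s.
With the tool pointing down it reaches from about 275 to 750 mm from the base axis. Payload 10.2 kg.
Tool frame: the origin (TCP) lies midway between the tips of the shut fingers; the grasp point (between the pads) lies 19 mm behind it; z points along the fingers, y is the line along which they close (so a half turn about z gives the same grasp; the last joint's range is limited). The gripper opens to 85 mm and grips with 20 to 120 N. Pads are 22 mm wide; open, the fingers measure 114 mm over their backs; the gripper's body (76 mm by 85 mm) begins 54 mm behind the grasp point. The pads swing forward as they close: fully open they stand 13 mm farther back than shut.
Start: joints at [-1.416, 0.313, 1.498, -0, 1.331, -0.223], TCP at [193.648, -487.987, 231.294] pointing down, gripper open.
Joint ranges: [-2.94, 2.94], [-0.97, 2.17], [0.19, 2.56], [-1.23, 4.37], [0.02, 3.11], [-2.88, 2.88]. Speed limits (rad/s): [2.39, 2.39, 3.01, 3.14, 3.14, 3.14].

### API

Orientations are given as a unit quaternion [w, x, y, z].
In Python, from rig import ctrl gives the robot as it stands.
- The arm moves only by the tool send_rows, never from a script. Its argument "targets" is a list of rows, each an object with "offset": the shift along the world's x, y, z in cm, a list of three; "spin": the turn about the world's z in rad. A call has 1 to 8 rows; each row is the pose to reach, as a shift and turn from the pose commanded when the call began; what a row does not reach only later rows make up. A row lasts 1/12 s, in which the tool goes at most 41.7 mm and 7.16 degrees, less where a joint would pass 70% of its speed; a pose out of reach is approached as far as the arm can. A call with a gripper value outside its range is refused whole. "grip" is the opening, from 0 (shut) to 1 (fully open), set as the call begins (left out, the last holds). The fingers move at their own pace and stop on an object; "squeeze" is the grip in N (left out, the last holds). Time passes only in rows, so rows that repeat a pose let the fingers close. It gives the time, the measured TCP pose, the force, the opening and the grip force at its end, in the units of the state.
- ctrl.sense(): the state, without advancing time (a new reading comes with each control period).
- ctrl.capture(name): name is "side" or "top" or "wrist"; returns (picture, depth): 480x640x3 uint8, red, green, blue; 480x640 float32, mm along the optical axis (not along the pixel's ray), 0 where there is no reading.
- ctrl.calibration(name): a dict with "fx", "fy", "cx", "cy" (pixels), "view" (4x4, takes a point from world to camera coordinates); the wrist camera has in their place "mount" (4x4, takes a point from camera to tool coordinates, whose origin is the TCP and whose axes are the flange's). Camera axes: x right, y down, z forward; pixel columns grow to the right and rows downward; lengths in mm; the calibration is good to about 2 mm. The wrist camera is an equidistant fisheye: a pixel r from the principal point sees the ray r / f radians off the axis. A picture is of the moment at which its call begins: read the wrist's pose just before it. calibration takes no time and is no camera call.
- ctrl.finish_job(): hands the job in; it is judged then, once.
Trained networks look in the newest picture that a camera, given by its name, has taken for a name from the list of things; names that differ only in an ending like _2 or _b are one class to them, and where a whole thing is asked for, a point or a joint stands for the part that bears it (a point fixed in the world has none). Each returns a list of dicts, best first, with "conf" (0 to 1); they miss things now and then, are a little off and sometimes report something else, mostly with a low value. They report only what shows in the picture. A call takes as long as a camera call. They do not tell look-alikes from the thing itself.
- ctrl.search_frame(camera, query): "box" ([left, top, right, bottom] in pixels, round what is visible of it).
- ctrl.place_of(camera, query): "uv" ([column, row] in pixels: a listed point, or the origin of a listed thing).
The state is a dict: "time_s": time; "joints": joint angles; "dq": joint speeds; "tau": joint torques, N m; "eef_pos": TCP position; "ee_rot": TCP orientation; "force": force on the tool from outside, world axes, zero at the start; "wrist_torque": the same for the moment, N m; "grip_width": opening from 0.0 (shut) to 1.0 (fully open); "grip_force": force on a finger pad.
Only numpy, scipy, OpenCV 4.12 (cv2) and the standard library are available. Lean on these libraries where they do the work, as an engineer would, in place of code of your own. Each camera call takes 0.05 s, during which the arm holds its last target. There are 200 camera calls.

## Working session

There is one attempt and no reset: what is moved stays moved. The work goes in short steps, Python scripts to look and compute and a tool call to move; the robot and the scene stay as the last step left them, time stands still between calls to the robot, and variables do not carry over. Pictures are saved under pics/ and viewed, at most 14 in all, crops included, and the job is handed in when it is done.

Besides the shell and the picture viewer there is one more tool, called after ">>>" as name([rows], argument=value, ...), one row to a line, values as JSON. send_rows: Moves the arm, as the interface text tells. Its arguments: {"type":"object","properties":{"targets":{"type":"array"},"grip":{"type":"number"},"squeeze":{"type":"number"}},"required":["targets"]}

```bash
mkdir -p pics; ls; python3 - <<'E'
from rig import ctrl
import cv2
s=ctrl.sense();print(s['eef_pos'],s['ee_rot'],s['grip_width'])
for n in('top','side'):
    im,d=ctrl.capture(n);cv2.imwrite(f'pics/{n}0.png',im[:,:,::-1]);c=ctrl.calibration(n);print(c)
    for q in('mug','pump','flashlight','brush','coaster_a','slab','tray','dish'):
        print(n,q,[(r['box'],round(r['conf'],2)) for r in ctrl.search_frame(n,q)][:4])
print(ctrl.calibration('wrist'))
E
```

```text
pics
[ 193.60841437 -487.73149495  230.73936911] [-6.38973224e-04  9.82209726e-01  1.87786165e-01  3.36049006e-05] 1.0002396424818856
{'fx': 516.694732975532, 'fy': 516.694732975532, 'cx': 322.2255663230271, 'cy': 238.13988285742863, 'view': array([[ 9.96693855e-03, -9.99468828e-01,  3.10277696e-02,
        -1.81687825e+01],
       [-9.90889563e-01, -1.40395496e-02, -1.33943138e-01,
         5.48953818e+02],
       [ 1.34307607e-01, -2.94100901e-02, -9.90503162e-01,
         8.28974573e+02],
       [ 0.00000000e+00,  0.00000000e+00,  0.00000000e+00,
         1.00000000e+00]])}
top mug [([317.7, 205.3, 382.4, 252.6], 0.86)]
top pump [([195.6, 280.6, 227.7, 299.1], 0.89), ([206.2, 196.4, 250.2, 242.7], 0.63), ([319.0, 203.8, 384.3, 252.0], 0.47)]
top flashlight [([279.5, 196.4, 311.5, 239.5], 0.97), ([208.4, 195.7, 252.7, 243.8], 0.65)]
top brush [([273.4, 155.3, 360.1, 188.7], 0.91), ([280.6, 193.4, 309.1, 239.1], 0.46)]
top coaster_a [([209.6, 199.9, 260.5, 250.3], 0.94), ([331.4, 226.4, 376.7, 256.4], 0.91), ([270.8, 206.1, 318.9, 249.4], 0.8)]
top slab [([465.5, 169.3, 552.1, 383.0
[... 903 characters left out ...]
 333.2, 275.0], 0.58), ([290.0, 280.4, 332.1, 312.7], 0.58), ([326.9, 222.7, 347.6, 242.5], 0.46)]
side slab [([296.2, 142.6, 433.6, 192.5], 0.79)]
side tray [([296.2, 347.9, 413.0, 410.5], 0.84)]
side dish [([367.9, 245.6, 417.1, 277.4], 0.97)]
{'fx': 371.64829954431775, 'fy': 371.64829954431775, 'cx': 318.7673477302384, 'cy': 228.16224518491313, 'mount': array([[ 5.49561470e-04, -9.52241050e-01, -3.05346821e-01,
         7.88059829e+01],
       [ 9.99999818e-01,  4.46943714e-04,  4.05975141e-04,
        -8.42456488e-01],
       [-2.50113352e-04, -3.05346988e-01,  9.52241122e-01,
        -1.43249524e+02],
       [ 0.00000000e+00,  0.00000000e+00,  0.00000000e+00,
         1.00000000e+00]])}
```

View pics/top0.png

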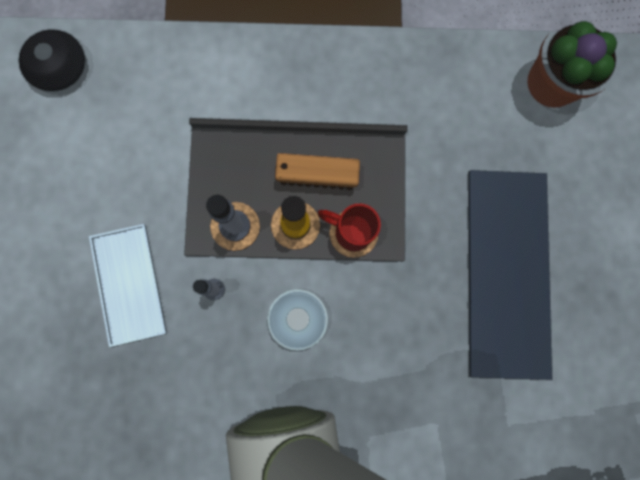

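View pics/side0.png

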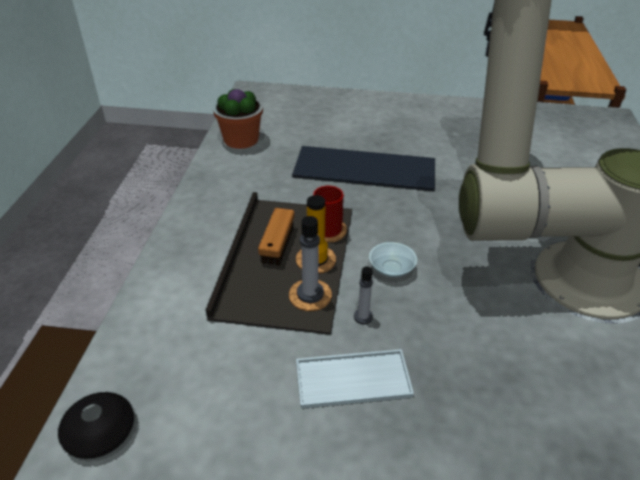

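Top view: the real pump is on the left coaster (230,225), the flashlight at (293,215) and the mug at (357,228), with its handle to the left at (328,216). The brush is at (318,170), tray (127,285), slab (510,275) and dish (298,320). Two things look like the pump: (230,225), large and on the board, and (208,288), small and on the bare bench. I choose the larger one.

```bash
cat > h.py <<'E'
import numpy as np, cv2
from rig import ctrl
def cloud(n):
    im,d=ctrl.capture(n);c=ctrl.calibration(n)
    v,u=np.mgrid[:480,:640]
    P=np.stack([(u-c['cx'])/c['fx']*d,(v-c['cy'])/c['fy']*d,d],-1)
    V=c['view'];W=(P-V[:3,3])@V[:3,:3]
    W[d==0]=np.nan
    return im,W
def circ(p):
    A=np.c_[2*p[:,:2],np.ones(len(p))];s=np.linalg.lstsq(A,(p[:,:2]**2).sum(1),rcond=None)[0]
    return s[:2],np.sqrt(s[2]+s[0]**2+s[1]**2)
def fitc(p,r,it=3):
    from scipy.optimize import least_squares
    f=lambda c:np.hypot(*(p[:,:2]-c).T)-r
    s=least_squares(f,p[:,:2].mean(0),loss='soft_l1',f_scale=1);return s.x,np.median(abs(s.fun))
E
python3 - <<'E'
from h import *
np.set_printoptions(precision=1,suppress=True)
for n in('top','side'):
    im,W=cloud(n);hsv=cv2.cvtColor(im,cv2.COLOR_RGB2HSV)
    z=W[...,2]
    print(n,'nan',np.isnan(z).sum())
    def box(b): 
        m=np.zeros(z.shape,bool);m[b[1]:b[3],b[0]:b[2]]=1;return m
    cen={'top':[(233,226),(294,222),(356,235)],'side':[(310,293),(316,258),(328,225)]}[n]
    bx={'top':dict(pump=(200,190,262,255),fl=(266,190,318,250),mug=(316,200,386,258),brush=(270,150,365,192),slab=(460,165,556,385),tray=(85,222,170,350),small=(190,275,230,302),dish=(262,285,332,355),board=(180,115,412,265)),
    'side':dict(pump=(296,210,326,310),fl=(302,190,330,272),mug=(311,185,348,242),brush=(255,204,296,268),slab=(290,140,440,192),tray=(290,342,418,412),small=(352,262,376,328),dish=(362,240,420,280),board=(205,190,355,335))}[n]
    for k,b in bx.items():
        m=box(b)&(z>5); 
        if k in('pump','fl','mug'):
            for lo,hi in((12,22),(28,50),(70,110),(110,148),(150,175),(175,215)):
                q=W[m&(z>lo)&(z<hi)]
                if len(q)>15: print(' ',k,lo,len(q),q.min(0),q.max(0),'circ',*circ(q))
        else:
            lo={'brush':50,'slab':9,'tray':8,'small':40,'dish':15,'board':26}[k];hi={'brush':70,'slab':18,'tray':20,'small':200,'dish':50,'board':40}[k]
            q=W[m&(z>lo)&(z<hi)]
            if len(q)>5:
                r=cv2.minAreaRect(q[:,:2].astype(np.float32));print(' ',k,len(q),r,'z',np.median(q[:,2]))
    cork=(hsv[...,0]<25)&(hsv[...,1]>60)&(z>11)&(z<21)
    for c in cen:
        q=W[cork&box((c[0]-32,c[1]-32,c[0]+32,c[1]+32))]
        print('  cork',len(q),q.min(0),q.max(0)) if len(q) else print('none')
    cv2.imwrite(f'pics/cork_{n}.png',cork*255)
im,_=cloud('top')
cv2.imwrite('pics/crop1.png',cv2.resize(im[185:310,180:390,::-1],None,fx=3.8,fy=3.8,interpolation=2))
E
```

```text
top nan 1230
  pump 12 1212 [522.3  92.3  12. ] [635.1 200.   21.9] circ [578.6 146. ] 44.235770473895585
  pump 28 116 [546.7 112.5  28. ] [591.2 162.4  49.8] circ [570.3 139. ] 19.190304084667325
  pump 70 98 [554.9 122.   70.1] [579.1 145.3 108.9] circ [570.7 137.7] 15.47811111917844
  pump 110 83 [555.  121.9 110.4] [577.4 145.4 142.4] circ [570.9 137.8] 15.666418895747782
  pump 150 180 [552.8 119.8 150.3] [587.6 155.4 174.8] circ [570.8 137.8] 15.880245367544491
  pump 175 441 [556.  122.8 175.3] [584.7 152.  204.5] circ [569.5 136.6] 11.001138713072704
  fl 12 1065 [532.3  -3.5  12. ] [636.9  86.4  21.9] circ [583.9  38.4] 41.533814166664726
  fl 28 51 [549.5  10.8  28.1] [567.2  57.3  49.4] circ [574.2  34.4] 24.57839411345221
  fl 70 86 [556.1  17.5  70.6] [577.7  54.1 109.7] circ [575.4  34.5] 18.78064283503823
  fl 110 90 [556.2  17.4 110.8] [568.7  50.6 147.8] circ [574.4  34.2] 17.842922956715135
  fl 150 529 [555.8  17.3 150.1] [592.2  51.7 172.2] circ [573.4  34.1] 13.191438923161135
  mug 12 1146 [ 519.7 -121.3   12. ] [620.7  -1.   22. ] circ [567.1 -55.8] 40.1840203
[... 3267 characters left out ...]
941) z 10.291569566923698
  small 467 ((463.8118896484375, 173.0890655517578), (24.266769409179688, 23.695499420166016), 19.00004005432129) z 94.06599430313437
  dish 730 ((415.4292297363281, 28.618499755859375), (99.12904357910156, 97.09371185302734), 52.78394317626953) z 24.800202335045096
  board 1118 ((644.5537719726562, 33.722625732421875), (381.0963134765625, 224.0769500732422), 89.1285171508789) z 30.739421644458275
  cork 764 [530.1  33.   11. ] [650.1 181.4  21. ]
  cork 604 [519.9 -85.6  11. ] [645.6 131.4  21. ]
  cork 242 [ 519.9 -109.1   11. ] [617.8  33.7  21. ][ WARN:0@0.560] global loadsave.cpp:1063 imwrite_ Unsupported depth image for selected encoder is fallbacked to CV_8U.
```

View pics/crop1.png

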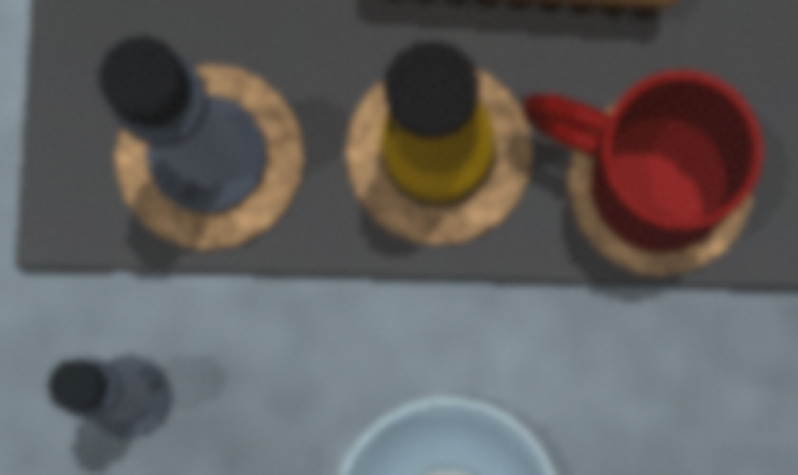

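The close crop confirms it: the large pump (knob at crop 145,80) stands on cork, and the small look-alike (80,385) is on bare bench. Next I fit the centres and the handle direction.

```bash
python3 - <<'E'
from h import *
np.set_printoptions(precision=1,suppress=True)
for n in('top','side'):
    im,W=cloud(n);hsv=cv2.cvtColor(im,cv2.COLOR_RGB2HSV).astype(int)
    P=W.reshape(-1,3);H=hsv.reshape(-1,3);z=P[:,2]
    near=lambda c,r:np.hypot(P[:,0]-c[0],P[:,1]-c[1])<r
    red=((H[:,0]<8)|(H[:,0]>172))&(H[:,1]>120)&near((561,-60),90)
    q=P[red&(z>107)&(z<116)];c,_=circ(q);print(n,'mug rim',len(q),circ(q),q.min(0),q.max(0))
    q=P[red&(z>35)&(z<105)];r=np.hypot(*(q[:,:2]-c).T);h=q[r>42];d=h[:,:2]-c
    print(' handle',len(h),h.mean(0),np.degrees(np.arctan2(*np.median(d/np.hypot(*d.T)[:,None],axis=0)[::-1])))
    q=P[near((574,34),24)&(z>70)&(z<150)];print(' flash',fitc(q,18))
    q=P[near((574,34),24)&(z>164)];print('  top',q[:,:2].min(0)/2+q[:,:2].max(0)/2,np.median(q[:,2]))
    q=P[near((571,139),20)&(z>35)&(z<140)];print(' pump',fitc(q,16))
    q=P[near((571,139),20)&(z>197)];print('  top',q[:,:2].min(0)/2+q[:,:2].max(0)/2,np.median(q[:,2]))
E
```

```text
top mug rim 329 (array([561.6, -66.3]), np.float64(30.677302484722073)) [529.2 -98.3 107. ] [593.7 -34.8 114.6]
 handle 155 [580.8 -16.8  75.8] 69.08661907083132
 flash (array([574.6,  34.4]), np.float64(0.13402753300583825))
  top [574.   34.5] 168.38877121867753
 pump (array([571. , 138.2]), np.float64(0.2292366631665601))
  top [570.7 137.8] 201.2572249894239
side mug rim 106 (array([562.7, -65.2]), np.float64(30.28633575220505)) [531.5 -99.6 107.1] [592.6 -31.5 114.1]
 handle 0 [nan nan nan] nan
 flash (array([575.8,  33.5]), np.float64(0.639601663802118))
  top [575.5  34.9] 166.63115670476745
 pump (array([572.4, 137. ]), np.float64(0.7723723079805485))
  top [571.6 139. ] 199.77127315558425<stdin>:10: RuntimeWarning: Mean of empty slice.
  ret = um.true_divide(
  return _methods._mean(a, axis=axis, dtype=dtype,
```

>>> send_rows([
  {"offset": [2.3,2.6,0],"spin": 0.1},
  {"offset": [4.6,5.3,0],"spin": 0.2},
  {"offset": [6.9,7.9,0],"spin": 0.3},
  {"offset": [9.2,10.5,0],"spin": 0.4},
  {"offset": [11.5,13.2,0],"spin": 0.5},
  {"offset": [13.8,15.8,0],"spin": 0.6},
  {"offset": [16.1,18.4,0],"spin": 0.7},
  {"offset": [18.4,21.1,0],"spin": 0.827},
], grip=1, squeeze=40)

```text
time_s: 1.82
eef_pos: [378.5, -275.6, 231.5]
ee_rot: [0.0, 0.823, 0.568, 0.0]
force: [-0.1, -0.5, -0.4]
grip_width: 1.002
grip_force: 0.0
```

>>> send_rows([
  {"offset": [2.6,3,0],"spin": 0},
  {"offset": [5.2,6,0],"spin": 0},
  {"offset": [7.8,9,0],"spin": 0},
  {"offset": [10.4,12,0],"spin": 0},
  {"offset": [13,15,0],"spin": 0},
  {"offset": [15.6,18,0],"spin": 0},
  {"offset": [18.4,21.1,0],"spin": 0},
  {"offset": [18.4,21.1,0],"spin": 0},
])

```text
time_s: 2.48
eef_pos: [564.4, -61.0, 230.8]
ee_rot: [-0.0, 0.823, 0.568, 0.001]
force: [-0.2, -0.2, 0.4]
grip_width: 1.005
grip_force: 0.0
```

```bash
cat > st.py <<'E'
from rig import ctrl
import numpy as np
from scipy.spatial.transform import Rotation as R
s=ctrl.sense();w,x,y,z=s['ee_rot'];Y=R.from_quat([x,y,z,w]).as_matrix()
print(round(s['time_s'],2),np.round(s['eef_pos'],1),'h',round(float(np.arctan2(Y[1,1],Y[0,1])),3),'zax',np.round(Y[:,2],3),'w',round(s['grip_width'],3),'gf',np.round(s['grip_force'],1),'F',np.round(s['force'],1),'q',np.round(s['joints'],2))
E
python3 st.py
```

```text
2.48 [564.4 -61.  230.8] h -0.363 zax [ 0.001  0.001 -1.   ] w 1.005 gf 0.0 F [-0.2 -0.2  0.4] q [-0.31  0.41  1.37  0.    1.37  0.05]
```

>>> send_rows([
  {"offset": [0,0,0],"spin": 0},
  {"offset": [0,0,0],"spin": 0},
  {"offset": [0,0,0],"spin": 0},
])

```text
time_s: 2.73
eef_pos: [561.1, -66.9, 231.4]
ee_rot: [0.0, 0.825, 0.565, -0.0]
force: [0.3, 0.2, 0.3]
grip_width: 0.999
grip_force: 0.0
```

>>> send_rows([
  {"offset": [0.05,0,-2.5],"spin": 0},
  {"offset": [0.05,0,-5.5],"spin": 0},
  {"offset": [0.05,0,-8.5],"spin": 0},
  {"offset": [0.05,0,-11],"spin": 0},
  {"offset": [0.05,0,-13.5],"spin": 0},
  {"offset": [0.05,0,-15],"spin": 0},
  {"offset": [0.05,0,-15.8],"spin": 0},
  {"offset": [0.05,0,-16.1],"spin": 0},
])

```text
time_s: 3.4
eef_pos: [561.5, -66.8, 69.6]
ee_rot: [-0.001, 0.825, 0.565, -0.0]
force: [0.0, -0.1, 0.9]
grip_width: 1.0
grip_force: 0.0
```

>>> send_rows([
  {"offset": [0,0,0],"spin": 0},
  {"offset": [0,0,0],"spin": 0},
  {"offset": [0,0,0],"spin": 0},
  {"offset": [0,0,0],"spin": 0},
  {"offset": [0,0,0],"spin": 0},
  {"offset": [0,0,0],"spin": 0},
  {"offset": [0,0,0],"spin": 0},
  {"offset": [0,0,0],"spin": 0},
], grip=0, squeeze=40)

```text
time_s: 4.07
eef_pos: [562.9, -66.4, 71.7]
ee_rot: [0.001, 0.825, 0.566, 0.001]
force: [0.1, -1.3, 6.6]
grip_width: 0.745
grip_force: 45.3
```

```bash
python3 st.py
```

```text
4.07 [562.9 -66.4  71.7] h -0.368 zax [ 0.002 -0.001 -1.   ] w 0.745 gf 45.3 F [ 0.1 -1.3  6.6] q [-0.32  0.57  1.56 -0.    1.01  0.04]
```

>>> send_rows([
  {"offset": [0,0,0.5],"spin": 0},
  {"offset": [0,0,1.5],"spin": 0},
  {"offset": [0,0,3],"spin": 0},
  {"offset": [0,0,4.5],"spin": 0},
  {"offset": [0,0,6],"spin": 0},
  {"offset": [0,0,7],"spin": 0},
  {"offset": [0,0,7.7],"spin": 0},
  {"offset": [0,0,8],"spin": 0},
])

```text
time_s: 4.73
eef_pos: [562.4, -66.0, 151.4]
ee_rot: [0.001, 0.825, 0.566, 0.0]
force: [-0.1, -0.2, -2.0]
grip_width: 0.748
grip_force: 44.7
```

>>> send_rows([
  {"offset": [0.1,-0.8,0],"spin": 0},
  {"offset": [0.3,-2.2,0],"spin": 0},
  {"offset": [0.6,-4.2,0],"spin": 0},
  {"offset": [1.0,-6.7,0],"spin": 0},
  {"offset": [1.4,-9.2,0],"spin": 0},
  {"offset": [1.8,-11.7,0],"spin": 0},
  {"offset": [2.1,-14.2,0],"spin": 0},
  {"offset": [2.5,-16.7,0],"spin": 0},
])

```text
time_s: 5.4
eef_pos: [586.6, -235.6, 149.1]
ee_rot: [-0.001, 0.825, 0.565, -0.0]
force: [-0.1, 0.5, -1.6]
grip_width: 0.746
grip_force: 44.7
```

>>> send_rows([
  {"offset": [0.4,-2.5,0],"spin": 0},
  {"offset": [0.7,-4.8,0],"spin": 0},
  {"offset": [1.0,-6.7,0],"spin": 0},
  {"offset": [1.2,-8.1,0],"spin": 0},
  {"offset": [1.3,-8.9,0],"spin": 0},
  {"offset": [1.3,-9.2,0],"spin": 0},
  {"offset": [1.3,-9.2,0],"spin": 0},
  {"offset": [1.3,-9.2,0],"spin": 0},
])

```text
time_s: 6.07
eef_pos: [600.0, -324.5, 150.0]
ee_rot: [-0.0, 0.824, 0.566, -0.0]
force: [0.3, -0.3, -1.9]
grip_width: 0.747
grip_force: 44.7
```

>>> send_rows([
  {"offset": [0,0,-1],"spin": 0},
  {"offset": [0,0,-2.5],"spin": 0},
  {"offset": [0,0,-4],"spin": 0},
  {"offset": [0,0,-5.5],"spin": 0},
  {"offset": [0,0,-6.8],"spin": 0},
  {"offset": [0,0,-7.6],"spin": 0},
  {"offset": [0,0,-7.9],"spin": 0},
  {"offset": [0,0,-7.9],"spin": 0},
])

```text
time_s: 6.73
eef_pos: [600.1, -324.7, 70.7]
ee_rot: [-0.0, 0.824, 0.566, -0.0]
force: [0.0, -0.3, -2.3]
grip_width: 0.745
grip_force: 44.7
```

```bash
python3 st.py
```

```text
6.73 [ 600.1 -324.7   70.7] h -0.368 zax [-0.001  0.001 -1.   ] w 0.745 gf 44.7 F [ 0.  -0.3 -2.3] q [-0.67  0.8   1.14  0.    1.2  -0.3 ]
```

>>> send_rows([
  {"offset": [0,0,-0.15],"spin": 0},
  {"offset": [0,0,-0.3],"spin": 0},
  {"offset": [0,0,-0.4],"spin": 0},
  {"offset": [0,0,-0.4],"spin": 0},
  {"offset": [0,0,-0.4],"spin": 0},
])

```text
time_s: 7.15
eef_pos: [600.3, -325.1, 67.7]
ee_rot: [0.0, 0.825, 0.566, 0.0]
force: [0.4, 0.1, -2.0]
grip_width: 0.748
grip_force: 44.8
```

>>> send_rows([
  {"offset": [0,0,-0.1],"spin": 0},
  {"offset": [0,0,-0.2],"spin": 0},
  {"offset": [0,0,-0.2],"spin": 0},
  {"offset": [0,0,-0.2],"spin": 0},
])

```text
time_s: 7.48
eef_pos: [600.4, -325.2, 67.6]
ee_rot: [0.001, 0.825, 0.566, 0.0]
force: [-3.8, 2.2, 11.8]
grip_width: 0.751
grip_force: 46.1
```

>>> send_rows([
  {"offset": [0,0,0.1],"spin": 0},
  {"offset": [0,0,0.1],"spin": 0},
  {"offset": [0,0,0.1],"spin": 0},
  {"offset": [0,0,0.1],"spin": 0},
  {"offset": [0,0,0.1],"spin": 0},
  {"offset": [0,0,0.1],"spin": 0},
], grip=1)

```text
time_s: 7.98
eef_pos: [600.1, -325.0, 66.1]
ee_rot: [-0.0, 0.825, 0.566, -0.0]
force: [-0.5, 0.5, -0.6]
grip_width: 0.996
grip_force: 0.0
```

>>> send_rows([
  {"offset": [0,0,1],"spin": 0},
  {"offset": [0,0,3],"spin": 0},
  {"offset": [0,0,6],"spin": 0},
  {"offset": [0,0,9.5],"spin": 0},
  {"offset": [0,0,13],"spin": 0},
  {"offset": [0,0,16],"spin": 0},
  {"offset": [0,0,17.5],"spin": 0},
  {"offset": [0,0,18],"spin": 0},
])

```text
time_s: 8.65
eef_pos: [600.7, -325.3, 250.7]
ee_rot: [0.003, 0.825, 0.566, 0.001]
force: [0.1, 0.3, 0.4]
grip_width: 1.0
grip_force: 0.0
```

```bash
python3 st.py
```

```text
8.65 [ 600.7 -325.3  250.7] h -0.368 zax [ 0.005 -0.004 -1.   ] w 1.0 gf 0.0 F [0.1 0.3 0.4] q [-0.67  0.67  0.89  0.    1.57 -0.3 ]
```

>>> send_rows([
  {"offset": [-0.1,1.5,0],"spin": 0},
  {"offset": [-0.3,4.5,0],"spin": 0},
  {"offset": [-0.6,8.5,0],"spin": 0},
  {"offset": [-0.9,12.5,0],"spin": 0},
  {"offset": [-1.2,16.5,0],"spin": 0},
  {"offset": [-1.4,20.5,0],"spin": 0},
  {"offset": [-1.7,24.5,0],"spin": 0},
  {"offset": [-2,28.5,0],"spin": 0},
])

```text
time_s: 9.32
eef_pos: [579.3, -38.0, 245.6]
ee_rot: [-0.001, 0.825, 0.566, -0.0]
force: [0.0, 0.2, -0.1]
grip_width: 0.998
grip_force: 0.0
```

>>> send_rows([
  {"offset": [-0.2,3.5,0],"spin": 0},
  {"offset": [-0.4,5.7,0],"spin": 0},
  {"offset": [-0.5,7,0],"spin": 0},
  {"offset": [-0.5,7.4,0],"spin": 0},
  {"offset": [-0.5,7.4,0],"spin": 0},
  {"offset": [-0.5,7.4,0],"spin": 0},
  {"offset": [-0.5,7.4,-0.5],"spin": 0},
  {"offset": [-0.5,7.4,-2],"spin": 0},
])

```text
time_s: 9.98
eef_pos: [576.1, 32.6, 227.4]
ee_rot: [0.001, 0.825, 0.565, 0.001]
force: [0.8, 0.3, 0.2]
grip_width: 1.001
grip_force: 0.0
```

>>> send_rows([
  {"offset": [0,0,-2.5],"spin": 0},
  {"offset": [0,0,-5],"spin": 0},
  {"offset": [0,0,-7.5],"spin": 0},
  {"offset": [0,0,-9.5],"spin": 0},
  {"offset": [0,0,-10.7],"spin": 0},
  {"offset": [0,0,-11.3],"spin": 0},
  {"offset": [0,0,-11.5],"spin": 0},
  {"offset": [0,0,-11.5],"spin": 0},
])

```text
time_s: 10.65
eef_pos: [575.3, 33.4, 111.3]
ee_rot: [0.0, 0.825, 0.565, -0.0]
force: [-0.3, 0.2, 0.1]
grip_width: 0.998
grip_force: 0.0
```

>>> send_rows([
  {"offset": [0,0,0],"spin": 0},
  {"offset": [0,0,0],"spin": 0},
  {"offset": [0,0,0],"spin": 0},
  {"offset": [0,0,0],"spin": 0},
  {"offset": [0,0,0],"spin": 0},
  {"offset": [0,0,0],"spin": 0},
  {"offset": [0,0,0],"spin": 0},
  {"offset": [0,0,0],"spin": 0},
], grip=0)

```text
time_s: 11.32
eef_pos: [575.4, 34.0, 111.9]
ee_rot: [0.0, 0.825, 0.566, 0.0]
force: [-1.4, 0.1, 5.5]
grip_width: 0.408
grip_force: 40.4
```

```bash
python3 st.py
```

```text
11.32 [575.4  34.  111.9] h -0.368 zax [ 0.001 -0.    -1.   ] w 0.408 gf 40.4 F [-1.4  0.1  5.5] q [-0.14  0.54  1.49 -0.    1.11  0.22]
```

>>> send_rows([
  {"offset": [0,0,0.5],"spin": 0},
  {"offset": [0,0,1.5],"spin": 0},
  {"offset": [0,0,3],"spin": 0},
  {"offset": [0,0,4.5],"spin": 0},
  {"offset": [0,0,6],"spin": 0},
  {"offset": [0,0,7],"spin": 0},
  {"offset": [0,0,7.7],"spin": 0},
  {"offset": [0,0,8],"spin": 0},
])

```text
time_s: 11.98
eef_pos: [575.3, 34.0, 192.3]
ee_rot: [0.0, 0.825, 0.566, 0.0]
force: [0.9, -0.2, -2.9]
grip_width: 0.408
grip_force: 40.2
```

>>> send_rows([
  {"offset": [-0.3,-1.0,0],"spin": 0},
  {"offset": [-0.8,-3,0],"spin": 0},
  {"offset": [-1.5,-5.7,0],"spin": 0},
  {"offset": [-2.3,-8.7,0],"spin": 0},
  {"offset": [-3.1,-11.7,0],"spin": 0},
  {"offset": [-3.9,-14.7,0],"spin": 0},
  {"offset": [-4.7,-17.7,0],"spin": 0},
  {"offset": [-5.5,-20.7,0],"spin": 0},
])

```text
time_s: 12.65
eef_pos: [518.8, -174.8, 190.4]
ee_rot: [-0.001, 0.825, 0.566, -0.0]
force: [1.3, 0.5, -1.9]
grip_width: 0.413
grip_force: 40.2
```

>>> send_rows([
  {"offset": [-0.8,-3,0],"spin": 0},
  {"offset": [-1.6,-6,0],"spin": 0},
  {"offset": [-2.4,-9,0],"spin": 0},
  {"offset": [-3.1,-11.7,0],"spin": 0},
  {"offset": [-3.6,-13.8,0],"spin": 0},
  {"offset": [-3.9,-15.2,0],"spin": 0},
  {"offset": [-4,-15.7,0],"spin": 0},
  {"offset": [-4,-15.7,0],"spin": 0},
])

```text
time_s: 13.32
eef_pos: [479.6, -330.5, 190.7]
ee_rot: [-0.001, 0.825, 0.565, -0.0]
force: [0.4, 1.5, -2.3]
grip_width: 0.412
grip_force: 40.2
```

>>> send_rows([
  {"offset": [0,0,-1],"spin": 0},
  {"offset": [0,0,-2.5],"spin": 0},
  {"offset": [0,0,-4],"spin": 0},
  {"offset": [0,0,-5.5],"spin": 0},
  {"offset": [0,0,-6.8],"spin": 0},
  {"offset": [0,0,-7.6],"spin": 0},
  {"offset": [0,0,-8],"spin": 0},
  {"offset": [0,0,-8.2],"spin": 0},
])

```text
time_s: 13.98
eef_pos: [480.3, -329.2, 108.7]
ee_rot: [-0.0, 0.824, 0.566, -0.0]
force: [-0.6, 0.4, -1.0]
grip_width: 0.409
grip_force: 40.2
```

>>> send_rows([
  {"offset": [0,0,-0.1],"spin": 0},
  {"offset": [0,0,-0.2],"spin": 0},
  {"offset": [0,0,-0.2],"spin": 0},
  {"offset": [0,0,-0.2],"spin": 0},
])

```text
time_s: 14.32
eef_pos: [480.4, -330.2, 107.9]
ee_rot: [0.001, 0.825, 0.566, 0.0]
force: [-0.4, 0.4, 1.3]
grip_width: 0.41
grip_force: 40.4
```

```bash
python3 st.py
```

```text
14.32 [ 480.4 -330.2  107.9] h -0.368 zax [ 0.001 -0.001 -1.   ] w 0.41 gf 40.4 F [-0.4  0.4  1.3] q [-0.8   0.56  1.47  0.    1.11 -0.44]
```

>>> send_rows([
  {"offset": [0,0,0],"spin": 0},
  {"offset": [0,0,0],"spin": 0},
  {"offset": [0,0,0],"spin": 0},
  {"offset": [0,0,0],"spin": 0},
  {"offset": [0,0,0],"spin": 0},
  {"offset": [0,0,0],"spin": 0},
], grip=1)

```text
time_s: 14.82
eef_pos: [480.2, -330.0, 107.3]
ee_rot: [0.0, 0.825, 0.566, 0.0]
force: [-0.7, -0.4, 0.2]
grip_width: 0.996
grip_force: 0.0
```

>>> send_rows([
  {"offset": [0,0,1],"spin": 0},
  {"offset": [0,0,3],"spin": 0},
  {"offset": [0,0,6],"spin": 0},
  {"offset": [0,0,9.5],"spin": 0},
  {"offset": [0,0,12.5],"spin": 0},
  {"offset": [0,0,14.5],"spin": 0},
  {"offset": [0.2,1,15.7],"spin": 0},
  {"offset": [0.6,3,16],"spin": 0},
])

```text
time_s: 15.48
eef_pos: [486.2, -300.8, 269.6]
ee_rot: [0.002, 0.825, 0.565, 0.0]
force: [-0.3, -0.2, 0.4]
grip_width: 1.002
grip_force: 0.0
```

>>> send_rows([
  {"offset": [0.8,4,0],"spin": 0},
  {"offset": [1.6,8,0],"spin": 0},
  {"offset": [2.4,12,0],"spin": 0},
  {"offset": [3.2,16,0],"spin": 0},
  {"offset": [4,20,0],"spin": 0},
  {"offset": [4.8,24,0],"spin": 0},
  {"offset": [5.6,28,0],"spin": 0},
  {"offset": [6.4,32,0],"spin": 0},
])

```text
time_s: 16.15
eef_pos: [549.6, 22.8, 267.3]
ee_rot: [-0.0, 0.824, 0.566, -0.0]
force: [0.5, 0.1, -0.4]
grip_width: 1.004
grip_force: 0.0
```

>>> send_rows([
  {"offset": [0.8,4,0],"spin": 0},
  {"offset": [1.4,7.5,0],"spin": 0},
  {"offset": [1.9,10,0],"spin": 0},
  {"offset": [2.1,11.4,0],"spin": 0},
  {"offset": [2.14,11.8,0],"spin": 0},
  {"offset": [2.14,11.83,0],"spin": 0},
  {"offset": [2.14,11.83,0],"spin": 0},
  {"offset": [2.14,11.83,0],"spin": 0},
])

```text
time_s: 16.82
eef_pos: [571.5, 136.9, 267.4]
ee_rot: [0.0, 0.825, 0.565, -0.0]
force: [0.2, 0.5, -0.4]
grip_width: 1.002
grip_force: 0.0
```

```bash
python3 st.py
```

```text
16.82 [571.5 136.9 267.4] h -0.37 zax [-0. -0. -1.] w 1.002 gf 0.0 F [ 0.2  0.5 -0.4] q [ 0.04  0.43  1.23 -0.    1.47  0.41]
```

>>> send_rows([
  {"offset": [0,0,-1],"spin": 0},
  {"offset": [0,0,-3],"spin": 0},
  {"offset": [0,0,-5.5],"spin": 0},
  {"offset": [0,0,-7.5],"spin": 0},
  {"offset": [0,0,-9],"spin": 0},
  {"offset": [0,0,-9.8],"spin": 0},
  {"offset": [0,0,-10.1],"spin": 0},
  {"offset": [0,0,-10.1],"spin": 0},
])

```text
time_s: 17.48
eef_pos: [571.5, 137.9, 166.0]
ee_rot: [-0.0, 0.825, 0.566, -0.0]
force: [1.0, 0.2, 0.4]
grip_width: 1.0
grip_force: 0.0
```

>>> send_rows([
  {"offset": [0,0,0],"spin": 0},
  {"offset": [0,0,0],"spin": 0},
  {"offset": [0,0,0],"spin": 0},
  {"offset": [0,0,0],"spin": 0},
  {"offset": [0,0,0],"spin": 0},
  {"offset": [0,0,0],"spin": 0},
  {"offset": [0,0,0],"spin": 0},
  {"offset": [0,0,0],"spin": 0},
], grip=0, squeeze=50)

```text
time_s: 18.15
eef_pos: [571.8, 138.3, 166.9]
ee_rot: [0.0, 0.825, 0.566, 0.001]
force: [1.1, -0.6, 5.0]
grip_width: 0.339
grip_force: 49.5
```

>>> send_rows([
  {"offset": [0,0,0.5],"spin": 0},
  {"offset": [0,0,1.5],"spin": 0},
  {"offset": [0,0,3],"spin": 0},
  {"offset": [0,0,4.5],"spin": 0},
  {"offset": [0,0,6],"spin": 0},
  {"offset": [0,0,7],"spin": 0},
  {"offset": [0,0,7.7],"spin": 0},
  {"offset": [0,0,8],"spin": 0},
])

```text
time_s: 18.82
eef_pos: [571.7, 138.3, 247.2]
ee_rot: [0.0, 0.825, 0.566, 0.0]
force: [0.5, 0.3, -1.4]
grip_width: 0.334
grip_force: 49.6
```

```bash
python3 st.py; python3 - <<'E'
from h import *
im,W=cloud('side')
cv2.imwrite('pics/pump1.png',cv2.resize(im[130:350,220:450,::-1],None,fx=2.5,fy=2.5))
E
```

```text
18.82 [571.7 138.3 247.2] h -0.368 zax [ 0.001  0.    -1.   ] w 0.334 gf 49.6 F [ 0.5  0.3 -1.4] q [0.04 0.44 1.27 0.   1.43 0.41]
```

View pics/pump1.png

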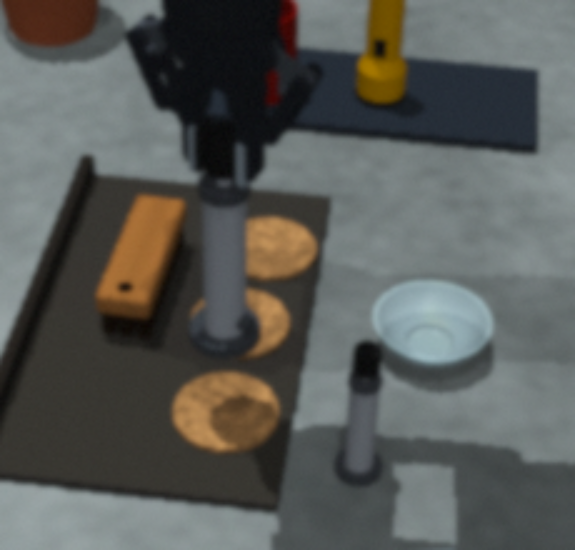

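>>> send_rows([
  {"offset": [-0.4,-0.8,0],"spin": 0},
  {"offset": [-1.1,-2.5,0],"spin": 0},
  {"offset": [-2.1,-4.8,0],"spin": 0},
  {"offset": [-3.3,-7.4,0],"spin": 0},
  {"offset": [-4.5,-10.1,0],"spin": 0},
  {"offset": [-5.6,-12.8,0],"spin": 0},
  {"offset": [-6.8,-15.5,0],"spin": 0},
  {"offset": [-8,-18.2,0],"spin": 0},
])

```text
time_s: 19.53
eef_pos: [490.0, -45.0, 245.5]
ee_rot: [-0.001, 0.825, 0.566, -0.001]
force: [0.4, -0.2, -3.1]
grip_width: 0.338
grip_force: 49.7
```

>>> send_rows([
  {"offset": [-1.2,-2.7,0],"spin": 0},
  {"offset": [-2.4,-5.4,0],"spin": 0},
  {"offset": [-3.6,-8.1,0],"spin": 0},
  {"offset": [-4.8,-10.8,0],"spin": 0},
  {"offset": [-6,-13.5,0],"spin": 0},
  {"offset": [-7.2,-16.2,0],"spin": 0},
  {"offset": [-8.4,-18.9,0],"spin": 0},
  {"offset": [-9.4,-21.4,0],"spin": 0},
])

```text
time_s: 20.2
eef_pos: [395.8, -259.0, 245.6]
ee_rot: [-0.001, 0.825, 0.566, -0.0]
force: [-0.4, 0.3, -2.6]
grip_width: 0.337
grip_force: 49.7
```

>>> send_rows([
  {"offset": [-1,-2.3,0],"spin": 0},
  {"offset": [-1.9,-4.3,0],"spin": 0},
  {"offset": [-2.6,-5.8,0],"spin": 0},
  {"offset": [-3,-6.7,0],"spin": 0},
  {"offset": [-3.2,-7.2,0],"spin": 0},
  {"offset": [-3.2,-7.2,0],"spin": 0},
  {"offset": [-3.2,-7.2,-0.5],"spin": 0},
  {"offset": [-3.2,-7.2,-1.5],"spin": 0},
])

```text
time_s: 20.87
eef_pos: [366.1, -329.3, 231.5]
ee_rot: [0.001, 0.824, 0.566, 0.0]
force: [0.1, 0.2, -2.6]
grip_width: 0.336
grip_force: 49.8
```

>>> send_rows([
  {"offset": [0,0,-1.5],"spin": 0},
  {"offset": [0,0,-3],"spin": 0},
  {"offset": [0,0,-4.5],"spin": 0},
  {"offset": [0,0,-5.6],"spin": 0},
  {"offset": [0,0,-6.3],"spin": 0},
  {"offset": [0,0,-6.7],"spin": 0},
  {"offset": [0,0,-6.8],"spin": 0},
  {"offset": [0,0,-6.8],"spin": 0},
])

```text
time_s: 21.53
eef_pos: [365.7, -329.5, 163.4]
ee_rot: [0.0, 0.824, 0.566, 0.0]
force: [0.5, 0.8, -2.7]
grip_width: 0.342
grip_force: 49.7
```

```bash
python3 st.py
```

```text
21.53 [ 365.7 -329.5  163.4] h -0.368 zax [ 0. -0. -1.] w 0.342 gf 49.7 F [ 0.5  0.8 -2.7] q [-0.97  0.31  1.69  0.    1.14 -0.6 ]
```

>>> send_rows([
  {"offset": [0,0,-0.07],"spin": 0},
  {"offset": [0,0,-0.15],"spin": 0},
  {"offset": [0,0,-0.15],"spin": 0},
  {"offset": [0,0,-0.15],"spin": 0},
])

```text
time_s: 21.87
eef_pos: [365.9, -330.1, 162.8]
ee_rot: [0.001, 0.825, 0.566, 0.0]
force: [0.0, 1.2, 5.6]
grip_width: 0.338
grip_force: 50.4
```

>>> send_rows([
  {"offset": [0,0,0],"spin": 0},
  {"offset": [0,0,0],"spin": 0},
  {"offset": [0,0,0],"spin": 0},
  {"offset": [0,0,0],"spin": 0},
  {"offset": [0,0,0],"spin": 0},
  {"offset": [0,0,0],"spin": 0},
], grip=1)

```text
time_s: 22.37
eef_pos: [365.6, -329.7, 161.7]
ee_rot: [-0.0, 0.825, 0.566, 0.0]
force: [0.4, 0.0, 0.2]
grip_width: 0.999
grip_force: 0.0
```

>>> send_rows([
  {"offset": [0,0,1],"spin": 0},
  {"offset": [0,0,3],"spin": 0},
  {"offset": [0,0,6],"spin": 0},
  {"offset": [0,0,8.5],"spin": 0},
  {"offset": [1,1,9.7],"spin": 0.05},
  {"offset": [3,3.3,10],"spin": 0.1},
  {"offset": [5.5,6,10],"spin": 0.15},
  {"offset": [8,8.8,10],"spin": 0.2},
])

```text
time_s: 23.03
eef_pos: [446.2, -240.9, 263.1]
ee_rot: [0.001, 0.764, 0.646, 0.0]
force: [-0.4, -0.0, -0.3]
grip_width: 0.999
grip_force: 0.0
```

>>> send_rows([
  {"offset": [2.6,2.9,0],"spin": 0.05},
  {"offset": [5.2,5.8,0],"spin": 0.106},
  {"offset": [7.8,8.7,0],"spin": 0.106},
  {"offset": [10.4,11.6,0],"spin": 0.106},
  {"offset": [13,14.4,0],"spin": 0.106},
  {"offset": [15.6,17.2,0],"spin": 0.106},
  {"offset": [18,19.9,0],"spin": 0.106},
  {"offset": [19.9,22,0],"spin": 0.106},
])

```text
time_s: 23.7
eef_pos: [645.7, -19.2, 262.4]
ee_rot: [0.0, 0.728, 0.685, 0.0]
force: [-0.2, -0.6, -0.0]
grip_width: 1.004
grip_force: 0.0
```

>>> send_rows([
  {"offset": [1.2,1.3,0],"spin": 0},
  {"offset": [1.8,1.95,0],"spin": 0},
  {"offset": [1.9,2.05,0],"spin": 0},
  {"offset": [1.9,2.05,-1],"spin": 0},
  {"offset": [1.9,2.05,-3],"spin": 0},
  {"offset": [1.9,2.05,-6],"spin": 0},
  {"offset": [1.9,2.05,-9],"spin": 0},
  {"offset": [1.9,2.05,-12],"spin": 0},
])

```text
time_s: 24.37
eef_pos: [662.7, -2.1, 140.5]
ee_rot: [0.0, 0.729, 0.684, -0.0]
force: [-0.0, 0.6, -0.1]
grip_width: 1.001
grip_force: 0.0
```

>>> send_rows([
  {"offset": [0,0,-3],"spin": 0},
  {"offset": [0,0,-5.5],"spin": 0},
  {"offset": [0,0,-7.5],"spin": 0},
  {"offset": [0,0,-9],"spin": 0},
  {"offset": [0,0,-9.8],"spin": 0},
  {"offset": [0,0,-10],"spin": 0},
  {"offset": [0,0,-10],"spin": 0},
  {"offset": [0,0,-10],"spin": 0},
])

```text
time_s: 25.03
eef_pos: [663.9, -1.6, 43.0]
ee_rot: [0.001, 0.729, 0.685, 0.0]
force: [0.7, -0.5, 0.7]
grip_width: 1.0
grip_force: 0.0
```

```bash
python3 st.py
```

```text
25.03 [663.9  -1.6  43. ] h -0.062 zax [ 0.002 -0.    -1.   ] w 1.0 gf 0.0 F [ 0.7 -0.5  0.7] q [-0.18  0.8   1.23 -0.    1.11 -0.12]
```

>>> send_rows([
  {"offset": [0,0,-0.5],"spin": 0},
  {"offset": [0,0,-1],"spin": 0},
  {"offset": [0,0,-1.2],"spin": 0},
  {"offset": [0,0,-1.2],"spin": 0},
])

```text
time_s: 25.37
eef_pos: [663.2, -1.1, 29.1]
ee_rot: [-0.0, 0.729, 0.685, -0.0]
force: [0.2, -0.7, 0.0]
grip_width: 0.997
grip_force: 0.0
```

>>> send_rows([
  {"offset": [0,0,0],"spin": 0},
  {"offset": [0,0,0],"spin": 0},
  {"offset": [0,0,0],"spin": 0},
  {"offset": [0,0,0],"spin": 0},
  {"offset": [0,0,0],"spin": 0},
  {"offset": [0,0,0],"spin": 0},
  {"offset": [0,0,0],"spin": 0},
  {"offset": [0,0,0],"spin": 0},
], grip=0, squeeze=40)

```text
time_s: 26.03
eef_pos: [663.8, -1.2, 30.2]
ee_rot: [0.0, 0.729, 0.685, 0.0]
force: [-1.1, 0.2, 3.7]
grip_width: 0.531
grip_force: 42.8
```

```bash
python3 st.py
```

```text
26.03 [663.8  -1.2  30.2] h -0.062 zax [ 0.001 -0.    -1.   ] w 0.531 gf 42.8 F [-1.1  0.2  3.7] q [-0.18  0.81  1.24  0.    1.09 -0.12]
```

>>> send_rows([
  {"offset": [0,0,0.5],"spin": 0},
  {"offset": [0,0,1.5],"spin": 0},
  {"offset": [0,0,3.5],"spin": 0},
  {"offset": [0,0,6],"spin": 0},
  {"offset": [0,0,9],"spin": 0},
  {"offset": [0,0,12],"spin": 0},
  {"offset": [0,0,14.2],"spin": 0},
  {"offset": [0,0,15],"spin": 0},
])

```text
time_s: 26.7
eef_pos: [664.6, -1.3, 184.4]
ee_rot: [0.002, 0.729, 0.685, 0.002]
force: [1.4, -0.7, -1.0]
grip_width: 0.535
grip_force: 42.3
```

>>> send_rows([
  {"offset": [-0.4,0.7,0],"spin": -0.05},
  {"offset": [-1.3,2.1,0],"spin": -0.13},
  {"offset": [-2.5,4.2,0],"spin": -0.22},
  {"offset": [-3.9,6.5,0],"spin": -0.31},
  {"offset": [-5.3,8.8,0],"spin": -0.4},
  {"offset": [-6.7,11.1,0],"spin": -0.49},
  {"offset": [-8.1,13.4,0],"spin": -0.58},
  {"offset": [-9.5,15.7,0],"spin": -0.67},
])

```text
time_s: 27.37
eef_pos: [567.3, 156.7, 179.0]
ee_rot: [-0.0, 0.914, 0.405, -0.001]
force: [-0.6, -0.1, -0.6]
grip_width: 0.532
grip_force: 42.4
```

>>> send_rows([
  {"offset": [-1.4,2.3,0],"spin": -0.09},
  {"offset": [-2.8,4.6,0],"spin": -0.18},
  {"offset": [-4.2,6.9,0],"spin": -0.27},
  {"offset": [-5.6,9.2,0],"spin": -0.36},
  {"offset": [-7,11.5,0],"spin": -0.45},
  {"offset": [-8.3,13.6,0],"spin": -0.53},
  {"offset": [-9.3,15.3,0],"spin": -0.58},
  {"offset": [-9.8,16.1,0],"spin": -0.597},
])

```text
time_s: 28.03
eef_pos: [468.7, 318.5, 179.1]
ee_rot: [-0.0, 0.993, 0.12, -0.001]
force: [-0.1, -0.2, -1.0]
grip_width: 0.535
grip_force: 42.3
```

>>> send_rows([
  {"offset": [0,0,0],"spin": 0},
  {"offset": [0,0,-1],"spin": 0},
  {"offset": [0,0,-3],"spin": 0},
  {"offset": [0,0,-6],"spin": 0},
  {"offset": [0,0,-9],"spin": 0},
  {"offset": [0,0,-11],"spin": 0},
  {"offset": [0,0,-12.4],"spin": 0},
  {"offset": [0,0,-13],"spin": 0},
])

```text
time_s: 28.7
eef_pos: [469.7, 315.2, 46.7]
ee_rot: [0.001, 0.993, 0.12, -0.002]
force: [0.2, 0.4, -1.7]
grip_width: 0.536
grip_force: 42.3
```

```bash
python3 st.py; python3 - <<'E'
from h import *
im,W=cloud('top')
cv2.imwrite('pics/tray1.png',cv2.resize(im[180:380,40:270,::-1],None,fx=2.5,fy=2.5))
E
```

```text
28.7 [469.7 315.2  46.7] h -1.33 zax [-0.004 -0.002 -1.   ] w 0.536 gf 42.3 F [ 0.2  0.4 -1.7] q [ 0.38  0.61  1.57 -0.    0.97  1.71]
```

View pics/tray1.png

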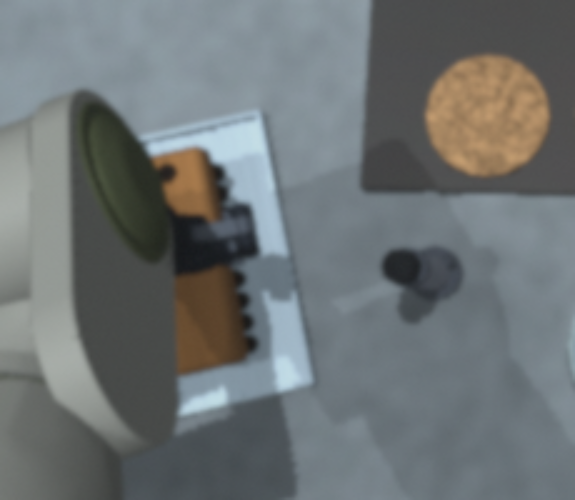

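>>> send_rows([
  {"offset": [0,0,-0.5],"spin": 0},
  {"offset": [0,0,-1.3],"spin": 0},
  {"offset": [0,0,-2],"spin": 0},
  {"offset": [0,0,-2.4],"spin": 0},
  {"offset": [0,0,-2.6],"spin": 0},
  {"offset": [0,0,-2.7],"spin": 0},
  {"offset": [0,0,-2.75],"spin": 0},
  {"offset": [0,0,-2.75],"spin": 0},
])

```text
time_s: 29.42
eef_pos: [470.5, 316.9, 23.1]
ee_rot: [0.0, 0.993, 0.121, 0.0]
force: [-3.8, -2.9, 5.1]
grip_width: 0.526
grip_force: 43.0
```

>>> send_rows([
  {"offset": [0,0,0],"spin": 0},
  {"offset": [0,0,0],"spin": 0},
  {"offset": [0,0,0],"spin": 0},
  {"offset": [0,0,0],"spin": 0},
  {"offset": [0,0,0],"spin": 0},
  {"offset": [0,0,0],"spin": 0},
], grip=1)

```text
time_s: 29.92
eef_pos: [470.6, 316.8, 22.3]
ee_rot: [-0.0, 0.993, 0.121, 0.0]
force: [0.4, -0.4, 0.0]
grip_width: 1.001
grip_force: 0.0
```

>>> send_rows([
  {"offset": [0,0,1],"spin": 0},
  {"offset": [0,0,3],"spin": 0},
  {"offset": [0,0,6],"spin": 0},
  {"offset": [0,0,10],"spin": 0},
  {"offset": [0,0,14],"spin": 0},
  {"offset": [0,0,18],"spin": 0},
  {"offset": [0,0,22],"spin": 0.1},
  {"offset": [0,0,24],"spin": 0.2},
])

```text
time_s: 30.58
eef_pos: [471.1, 317.1, 268.5]
ee_rot: [-0.001, 0.975, 0.221, 0.004]
force: [0.2, 1.0, -0.2]
grip_width: 1.0
grip_force: 0.0
```

>>> send_rows([
  {"offset": [0.5,-2,0],"spin": 0.1},
  {"offset": [1,-5,0],"spin": 0.2},
  {"offset": [1,-9,0],"spin": 0.3},
  {"offset": [1,-13,0],"spin": 0.4},
  {"offset": [1,-17,0],"spin": 0.5},
  {"offset": [1,-20,0],"spin": 0.6},
  {"offset": [1,-22,0],"spin": 0.7},
  {"offset": [1,-23,0],"spin": 0.764},
])

```text
time_s: 31.25
eef_pos: [480.3, 84.5, 263.2]
ee_rot: [0.0, 0.823, 0.568, 0.0]
force: [0.5, -0.1, 0.0]
grip_width: 1.0
grip_force: 0.0
```

```bash
python3 st.py; python3 - <<'E'
from h import *
np.set_printoptions(precision=1,suppress=True)
for n in('top','side'):
    im,W=cloud(n);P=W.reshape(-1,3);z=P[:,2];hsv=cv2.cvtColor(im,cv2.COLOR_RGB2HSV).reshape(-1,3).astype(int)
    near=lambda c,r:np.hypot(P[:,0]-c[0],P[:,1]-c[1])<r
    cv2.imwrite(f'pics/{n}2.png',im[:,:,::-1])
    for k,c,zt,R in(('pump',(365,-330),197,16),('flash',(480,-330),164,18)):
        q=P[near(c,28)&(z>zt-4)&(z<zt+6)]
        if len(q)>10:print(n,k,len(q),q[:,:2].min(0)/2+q[:,:2].max(0)/2,np.median(q[:,2]))
        q=P[near(c,24)&(z>(30 if k=='pump' else 66))&(z<136)]
        if len(q)>20:print('   body',fitc(q,R))
    q=P[near((600,-325),45)&(z>103)&(z<112)]
    if len(q)>10:print(n,'mug',circ(q),q.min(0),q.max(0))
    q=P[near((470,317),90)&(z>44)&(z<60)]
    if len(q)>10:print(n,'brush',cv2.minAreaRect(q[:,:2].astype(np.float32)),np.median(q[:,2]))
E
```

```text
31.25 [480.3  84.5 263.2] h -0.362 zax [ 0.001 -0.    -1.   ] w 1.0 gf 0.0 F [ 0.5 -0.1  0. ] q [-0.07  0.21  1.55 -0.    1.38  0.3 ]
top pump 388 [ 365.6 -330. ] 196.6229242883
   body (array([ 365.2, -330.9]), np.float64(0.35444839104130743))
top flash 511 [ 479.7 -329.5] 163.80932268253073
   body (array([ 479.9, -330. ]), np.float64(0.33392576663703366))
top mug (array([ 599.3, -324.5]), np.float64(30.79671332264314)) [ 566.9 -357.8  103. ] [ 631.1 -292.   110.8]
side pump 62 [ 367.5 -330.9] 195.5115961432427
   body (array([ 366.9, -331.4]), np.float64(1.3034125568685724))
   body (array([ 481.7, -329.8]), np.float64(1.1789491860110797))
side mug (array([ 600. , -322.5]), np.float64(31.35985804160547)) [ 569.3 -357.5  103. ] [ 633.1 -286.8  109.4]
side brush ((469.1092529296875, 318.09588623046875), (140.6185760498047, 49.033790588378906), 13.351122856140137) 50.84257013579049
```

View pics/top2.png

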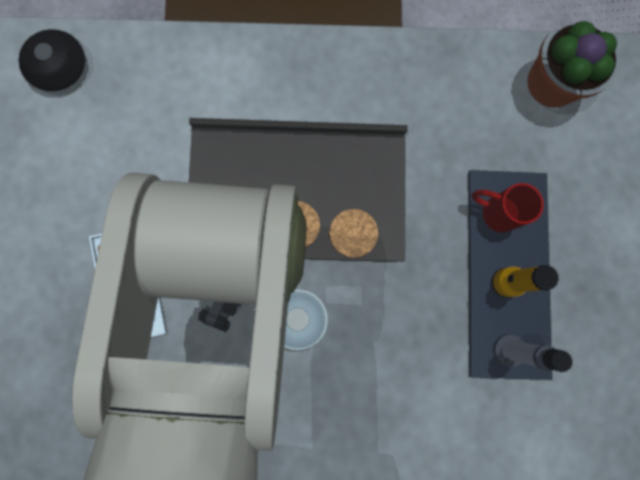

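>>> send_rows([
  {"offset": [-0.5,-2,0],"spin": 0},
  {"offset": [-1.5,-5.5,0],"spin": 0},
  {"offset": [-2.6,-9.4,0],"spin": 0},
  {"offset": [-3.7,-13.3,0],"spin": 0},
  {"offset": [-4.8,-17.2,0],"spin": 0},
  {"offset": [-5.9,-21.1,0],"spin": 0},
  {"offset": [-7,-25,0],"spin": 0},
  {"offset": [-8,-29,0],"spin": 0},
])

```text
time_s: 32.02
eef_pos: [400.0, -204.0, 263.0]
ee_rot: [0.0, 0.824, 0.566, 0.0]
force: [0.9, -0.1, 0.1]
grip_width: 1.005
grip_force: 0.0
```

>>> send_rows([
  {"offset": [-1.1,-3.9,0],"spin": 0},
  {"offset": [-2.1,-7.5,0],"spin": 0},
  {"offset": [-2.9,-10.4,0],"spin": 0},
  {"offset": [-3.3,-12,0],"spin": 0},
  {"offset": [-3.5,-12.65,0],"spin": 0},
  {"offset": [-3.5,-12.65,0],"spin": 0},
  {"offset": [-3.5,-12.65,0],"spin": 0},
  {"offset": [-3.5,-12.65,-1],"spin": 0},
])

```text
time_s: 32.68
eef_pos: [366.6, -328.9, 253.7]
ee_rot: [0.002, 0.823, 0.567, 0.0]
force: [1.1, -0.4, 0.4]
grip_width: 1.0
grip_force: 0.0
```

>>> send_rows([
  {"offset": [0,0,-2],"spin": 0},
  {"offset": [0,0,-4],"spin": 0},
  {"offset": [0,0,-6],"spin": 0},
  {"offset": [0,0,-7.7],"spin": 0},
  {"offset": [0,0,-8.7],"spin": 0},
  {"offset": [0,0,-9],"spin": 0},
  {"offset": [0,0,-9],"spin": 0},
  {"offset": [0,0,-9],"spin": 0},
])

```text
time_s: 33.35
eef_pos: [366.0, -329.7, 163.0]
ee_rot: [0.001, 0.824, 0.567, 0.0]
force: [-0.1, -0.7, -0.4]
grip_width: 1.001
grip_force: 0.0
```

>>> send_rows([
  {"offset": [0,0,0],"spin": 0},
  {"offset": [0,0,0],"spin": 0},
  {"offset": [0,0,0],"spin": 0},
  {"offset": [0,0,0],"spin": 0},
  {"offset": [0,0,0],"spin": 0},
  {"offset": [0,0,0],"spin": 0},
  {"offset": [0,0,0],"spin": 0},
  {"offset": [0,0,0],"spin": 0},
], grip=0, squeeze=50)

```text
time_s: 34.02
eef_pos: [365.7, -329.9, 162.7]
ee_rot: [0.0, 0.824, 0.567, 0.0]
force: [0.3, -0.0, 4.7]
grip_width: 0.336
grip_force: 49.4
```

```bash
python3 st.py; python3 - <<'E'
from h import *
np.set_printoptions(precision=1,suppress=True)
im,W=cloud('top');P=W.reshape(-1,3);z=P[:,2];hsv=cv2.cvtColor(im,cv2.COLOR_RGB2HSV).reshape(-1,3).astype(int)
cork=(hsv[:,0]<25)&(hsv[:,1]>60)&(z>12)&(z<21)
for c in((571.5,138.3),(575,34.2),(562,-66)):
    q=P[cork&(np.hypot(P[:,0]-c[0],P[:,1]-c[1])<60)]
    print(len(q),cv2.minEnclosingCircle(q[:,:2].astype(np.float32)),q.mean(0))
q=P[(np.hypot(P[:,0]-470,P[:,1]-317)<90)&(z>44)&(z<60)]
print('brush',cv2.minAreaRect(q[:,:2].astype(np.float32)),np.median(q[:,2]))
E
```

```text
34.02 [ 365.7 -329.9  162.7] h -0.365 zax [ 0.001 -0.001 -1.   ] w 0.336 gf 49.4 F [ 0.3 -0.   4.7] q [-0.97  0.31  1.69  0.    1.14 -0.61]
1863 ((571.855224609375, 138.5782470703125), 43.04403305053711) [570.6 137.8  16.5]
1833 ((574.8878784179688, 26.378376007080078), 51.19426345825195) [574.1  34.5  16.4]
1816 ((562.224853515625, -57.071231842041016), 50.92091369628906) [561.5 -66.   16.2]
brush ((468.4704284667969, 316.6802062988281), (140.52272033691406, 46.99494171142578), 14.09657096862793) 52.49275592014428
```

>>> send_rows([
  {"offset": [0,0,0.5],"spin": 0},
  {"offset": [0,0,1.5],"spin": 0},
  {"offset": [0,0,3],"spin": 0},
  {"offset": [0,0,4.5],"spin": 0},
  {"offset": [0,0,6],"spin": 0},
  {"offset": [0,0,7.2],"spin": 0},
  {"offset": [0,0,8.2],"spin": 0},
  {"offset": [0,0,8.5],"spin": 0},
])

```text
time_s: 34.73
eef_pos: [365.7, -329.9, 249.0]
ee_rot: [0.001, 0.824, 0.567, -0.0]
force: [0.1, -0.9, -1.9]
grip_width: 0.336
grip_force: 49.8
```

>>> send_rows([
  {"offset": [0.4,0.8,0],"spin": 0},
  {"offset": [1.1,2.5,0],"spin": 0},
  {"offset": [2.1,4.8,0],"spin": 0},
  {"offset": [3.3,7.4,0],"spin": 0},
  {"offset": [4.5,10.1,0],"spin": 0},
  {"offset": [5.6,12.8,0],"spin": 0},
  {"offset": [6.8,15.5,0],"spin": 0},
  {"offset": [8,18.2,0],"spin": 0},
])

```text
time_s: 35.4
eef_pos: [445.6, -145.5, 246.5]
ee_rot: [-0.001, 0.824, 0.567, -0.0]
force: [0.8, 0.2, -2.2]
grip_width: 0.333
grip_force: 49.7
```

>>> send_rows([
  {"offset": [1.2,2.7,0],"spin": 0},
  {"offset": [2.4,5.4,0],"spin": 0},
  {"offset": [3.6,8.1,0],"spin": 0},
  {"offset": [4.8,10.8,0],"spin": 0},
  {"offset": [6,13.5,0],"spin": 0},
  {"offset": [7.2,16.2,0],"spin": 0},
  {"offset": [8.4,18.9,0],"spin": 0},
  {"offset": [9.4,21.4,0],"spin": 0},
])

```text
time_s: 36.07
eef_pos: [539.4, 68.7, 246.3]
ee_rot: [-0.001, 0.824, 0.567, -0.001]
force: [0.7, -0.6, -2.8]
grip_width: 0.337
grip_force: 49.7
```

>>> send_rows([
  {"offset": [1,2.3,0],"spin": 0},
  {"offset": [1.9,4.3,0],"spin": 0},
  {"offset": [2.6,5.8,0],"spin": 0},
  {"offset": [3,6.7,0],"spin": 0},
  {"offset": [3.2,7.2,0],"spin": 0},
  {"offset": [3.2,7.2,0],"spin": 0},
  {"offset": [3.2,7.2,-0.5],"spin": 0},
  {"offset": [3.2,7.2,-1.5],"spin": 0},
])

```text
time_s: 36.73
eef_pos: [571.7, 137.6, 232.7]
ee_rot: [0.001, 0.824, 0.567, 0.001]
force: [1.0, 0.2, -2.8]
grip_width: 0.338
grip_force: 49.7
```

>>> send_rows([
  {"offset": [0,0,-1.5],"spin": 0},
  {"offset": [0,0,-3],"spin": 0},
  {"offset": [0,0,-4.5],"spin": 0},
  {"offset": [0,0,-5.6],"spin": 0},
  {"offset": [0,0,-6.2],"spin": 0},
  {"offset": [0,0,-6.4],"spin": 0},
  {"offset": [0,0,-6.4],"spin": 0},
  {"offset": [0,0,-6.4],"spin": 0},
])

```text
time_s: 37.4
eef_pos: [571.9, 138.2, 169.0]
ee_rot: [0.0, 0.824, 0.567, 0.001]
force: [-0.0, 0.4, -2.4]
grip_width: 0.34
grip_force: 49.7
```

```bash
python3 st.py
```

```text
37.4 [571.9 138.2 169. ] h -0.365 zax [ 0.001  0.    -1.   ] w 0.34 gf 49.7 F [-0.   0.4 -2.4] q [0.04 0.5  1.39 0.   1.25 0.4 ]
```

>>> send_rows([
  {"offset": [0,0,-0.1],"spin": 0},
  {"offset": [0,0,-0.2],"spin": 0},
  {"offset": [0,0,-0.25],"spin": 0},
  {"offset": [0,0,-0.25],"spin": 0},
  {"offset": [0,0,-0.25],"spin": 0},
])

```text
time_s: 37.82
eef_pos: [572.0, 138.3, 166.7]
ee_rot: [0.0, 0.824, 0.567, 0.001]
force: [0.3, -0.1, 4.8]
grip_width: 0.335
grip_force: 50.3
```

>>> send_rows([
  {"offset": [0,0,0],"spin": 0},
  {"offset": [0,0,0],"spin": 0},
  {"offset": [0,0,0],"spin": 0},
  {"offset": [0,0,0],"spin": 0},
  {"offset": [0,0,0],"spin": 0},
  {"offset": [0,0,0],"spin": 0},
], grip=1)

```text
time_s: 38.32
eef_pos: [571.5, 138.3, 165.7]
ee_rot: [-0.0, 0.824, 0.567, -0.0]
force: [-1.6, 0.5, -0.1]
grip_width: 1.002
grip_force: 0.0
```

>>> send_rows([
  {"offset": [0,0,1],"spin": 0},
  {"offset": [0,0,3],"spin": 0},
  {"offset": [0,0,5.5],"spin": 0},
  {"offset": [0,0,8],"spin": 0},
  {"offset": [0,0,9.6],"spin": 0},
  {"offset": [-0.2,-1,10],"spin": 0},
  {"offset": [-0.6,-3,10],"spin": 0},
  {"offset": [-1.3,-6.8,10],"spin": 0},
])

```text
time_s: 38.98
eef_pos: [558.1, 71.2, 265.5]
ee_rot: [-0.0, 0.823, 0.568, 0.0]
force: [0.4, -0.3, -0.1]
grip_width: 1.005
grip_force: 0.0
```

>>> send_rows([
  {"offset": [-0.8,-4,0],"spin": 0},
  {"offset": [-1.6,-8,0],"spin": 0},
  {"offset": [-2.4,-12,0],"spin": 0},
  {"offset": [-3.2,-16,0],"spin": 0},
  {"offset": [-4,-20,0],"spin": 0},
  {"offset": [-4.8,-24,0],"spin": 0},
  {"offset": [-5.6,-28,0],"spin": 0},
  {"offset": [-6.4,-32,0],"spin": 0},
])

```text
time_s: 39.65
eef_pos: [493.0, -251.9, 265.4]
ee_rot: [-0.0, 0.824, 0.567, -0.0]
force: [1.4, 0.4, -0.0]
grip_width: 1.001
grip_force: 0.0
```

>>> send_rows([
  {"offset": [-0.7,-3.5,0],"spin": 0},
  {"offset": [-1.2,-6.2,0],"spin": 0},
  {"offset": [-1.4,-7.6,0],"spin": 0},
  {"offset": [-1.45,-8,0],"spin": 0},
  {"offset": [-1.45,-8,0],"spin": 0},
  {"offset": [-1.45,-8,0],"spin": 0},
  {"offset": [-1.45,-8,-1.5],"spin": 0},
  {"offset": [-1.45,-8,-4],"spin": 0},
])

```text
time_s: 40.32
eef_pos: [481.3, -328.7, 227.9]
ee_rot: [0.003, 0.823, 0.568, 0.001]
force: [-0.2, -0.2, -0.5]
grip_width: 0.998
grip_force: 0.0
```

>>> send_rows([
  {"offset": [0,0,-3],"spin": 0},
  {"offset": [0,0,-6],"spin": 0},
  {"offset": [0,0,-8.5],"spin": 0},
  {"offset": [0,0,-10.5],"spin": 0},
  {"offset": [0,0,-11.6],"spin": 0},
  {"offset": [0,0,-11.9],"spin": 0},
  {"offset": [0,0,-11.9],"spin": 0},
  {"offset": [0,0,-11.9],"spin": 0},
])

```text
time_s: 40.98
eef_pos: [480.7, -329.7, 108.2]
ee_rot: [0.001, 0.823, 0.567, 0.0]
force: [0.1, -0.1, 0.2]
grip_width: 1.002
grip_force: 0.0
```

>>> send_rows([
  {"offset": [0,0,0],"spin": 0},
  {"offset": [0,0,0],"spin": 0},
  {"offset": [0,0,0],"spin": 0},
  {"offset": [0,0,0],"spin": 0},
  {"offset": [0,0,0],"spin": 0},
  {"offset": [0,0,0],"spin": 0},
  {"offset": [0,0,0],"spin": 0},
  {"offset": [0,0,0],"spin": 0},
], grip=0, squeeze=40)

```text
time_s: 41.65
eef_pos: [480.3, -329.9, 107.3]
ee_rot: [0.001, 0.824, 0.567, 0.0]
force: [0.0, -0.2, 6.5]
grip_width: 0.413
grip_force: 39.5
```

```bash
python3 st.py; python3 - <<'E'
from h import *
np.set_printoptions(precision=1,suppress=True)
im,W=cloud('top');P=W.reshape(-1,3);z=P[:,2]
near=lambda c,r:np.hypot(P[:,0]-c[0],P[:,1]-c[1])<r
q=P[near((571,138),20)&(z>35)&(z<140)];print(' pump',fitc(q,16))
q=P[near((571,138),24)&(z>197)];print('  top',q[:,:2].min(0)/2+q[:,:2].max(0)/2,np.median(q[:,2]))
E
```

```text
41.65 [ 480.3 -329.9  107.3] h -0.365 zax [ 0.001 -0.001 -1.   ] w 0.413 gf 39.5 F [ 0.  -0.2  6.5] q [-0.8   0.56  1.47  0.    1.11 -0.44]
 pump (array([571.7, 137.9]), np.float64(0.2219354351924565))
  top [571.5 137.3] 201.40202453768242
```

>>> send_rows([
  {"offset": [0,0,0.5],"spin": 0},
  {"offset": [0,0,1.5],"spin": 0},
  {"offset": [0,0,3],"spin": 0},
  {"offset": [0,0,4.5],"spin": 0},
  {"offset": [0,0,6],"spin": 0},
  {"offset": [0,0,7.2],"spin": 0},
  {"offset": [0,0,8.2],"spin": 0},
  {"offset": [0,0,8.5],"spin": 0},
])

```text
time_s: 42.37
eef_pos: [480.3, -330.0, 193.6]
ee_rot: [0.001, 0.824, 0.567, 0.0]
force: [0.5, 0.8, -1.8]
grip_width: 0.416
grip_force: 39.9
```

>>> send_rows([
  {"offset": [0.3,1.0,0],"spin": 0},
  {"offset": [0.8,3,0],"spin": 0},
  {"offset": [1.5,5.7,0],"spin": 0},
  {"offset": [2.3,8.7,0],"spin": 0},
  {"offset": [3.1,11.7,0],"spin": 0},
  {"offset": [3.9,14.7,0],"spin": 0},
  {"offset": [4.7,17.7,0],"spin": 0},
  {"offset": [5.5,20.7,0],"spin": 0},
])

```text
time_s: 43.03
eef_pos: [534.8, -120.3, 190.9]
ee_rot: [-0.001, 0.824, 0.567, -0.0]
force: [-0.4, 0.9, -2.3]
grip_width: 0.414
grip_force: 40.0
```

>>> send_rows([
  {"offset": [0.8,3,0],"spin": 0},
  {"offset": [1.6,6,0],"spin": 0},
  {"offset": [2.4,9,0],"spin": 0},
  {"offset": [3.1,11.7,0],"spin": 0},
  {"offset": [3.6,13.8,0],"spin": 0},
  {"offset": [3.9,15.2,0],"spin": 0},
  {"offset": [4,15.7,0],"spin": 0},
  {"offset": [4,15.7,0],"spin": 0},
])

```text
time_s: 43.7
eef_pos: [574.6, 35.6, 191.0]
ee_rot: [-0.001, 0.823, 0.568, -0.001]
force: [-0.4, -0.7, -2.1]
grip_width: 0.413
grip_force: 40.0
```

>>> send_rows([
  {"offset": [0,0,-1],"spin": 0},
  {"offset": [0,0,-2.5],"spin": 0},
  {"offset": [0,0,-4],"spin": 0},
  {"offset": [0,0,-5.5],"spin": 0},
  {"offset": [0,0,-6.8],"spin": 0},
  {"offset": [0,0,-7.5],"spin": 0},
  {"offset": [0,0,-7.8],"spin": 0},
  {"offset": [0,0,-7.8],"spin": 0},
])

```text
time_s: 44.37
eef_pos: [574.7, 33.7, 113.2]
ee_rot: [-0.0, 0.824, 0.567, -0.0]
force: [0.5, -0.4, -2.9]
grip_width: 0.41
grip_force: 40.0
```

```bash
python3 st.py
```

```text
44.37 [574.7  33.7 113.2] h -0.366 zax [-0.001  0.    -1.   ] w 0.41 gf 40.0 F [ 0.5 -0.4 -2.9] q [-0.14  0.54  1.49 -0.    1.12  0.22]
```

>>> send_rows([
  {"offset": [0,0,-0.1],"spin": 0},
  {"offset": [0,0,-0.2],"spin": 0},
  {"offset": [0,0,-0.25],"spin": 0},
  {"offset": [0,0,-0.25],"spin": 0},
  {"offset": [0,0,-0.25],"spin": 0},
])

```text
time_s: 44.78
eef_pos: [575.1, 34.3, 111.5]
ee_rot: [0.0, 0.824, 0.567, 0.0]
force: [0.9, 0.1, -2.2]
grip_width: 0.411
grip_force: 40.0
```

>>> send_rows([
  {"offset": [0,0,-0.1],"spin": 0},
  {"offset": [0,0,-0.15],"spin": 0},
  {"offset": [0,0,-0.15],"spin": 0},
  {"offset": [0,0,-0.15],"spin": 0},
])

```text
time_s: 45.12
eef_pos: [575.4, 34.3, 111.3]
ee_rot: [0.001, 0.824, 0.567, 0.001]
force: [-2.4, 0.1, 7.8]
grip_width: 0.413
grip_force: 41.1
```

>>> send_rows([
  {"offset": [0,0,0],"spin": 0},
  {"offset": [0,0,0],"spin": 0},
  {"offset": [0,0,0],"spin": 0},
  {"offset": [0,0,0],"spin": 0},
  {"offset": [0,0,0],"spin": 0},
  {"offset": [0,0,0],"spin": 0},
], grip=1)

```text
time_s: 45.62
eef_pos: [575.1, 34.3, 109.7]
ee_rot: [-0.0, 0.824, 0.567, -0.0]
force: [0.0, 0.5, 0.4]
grip_width: 1.0
grip_force: 0.0
```

>>> send_rows([
  {"offset": [0,0,1],"spin": 0},
  {"offset": [0,0,3],"spin": 0},
  {"offset": [0,0,6],"spin": 0},
  {"offset": [0,0,9],"spin": 0},
  {"offset": [0,0,12],"spin": 0},
  {"offset": [0.1,-1,13.5],"spin": 0},
  {"offset": [0.2,-3,13.6],"spin": 0},
  {"offset": [0.5,-6.9,13.6],"spin": 0},
])

```text
time_s: 46.28
eef_pos: [580.3, -32.9, 248.3]
ee_rot: [0.001, 0.823, 0.569, 0.001]
force: [0.6, 0.5, -0.4]
grip_width: 0.999
grip_force: 0.0
```

>>> send_rows([
  {"offset": [0.3,-4,0],"spin": 0},
  {"offset": [0.6,-8,0],"spin": 0},
  {"offset": [0.8,-12,0],"spin": 0},
  {"offset": [1.1,-16,0],"spin": 0},
  {"offset": [1.4,-20,0],"spin": 0},
  {"offset": [1.7,-24,0],"spin": 0},
  {"offset": [1.9,-27,0],"spin": 0},
  {"offset": [2,-28.5,0],"spin": 0},
])

```text
time_s: 46.95
eef_pos: [599.2, -323.5, 245.9]
ee_rot: [0.0, 0.825, 0.566, -0.0]
force: [0.4, 0.4, -1.6]
grip_width: 1.001
grip_force: 0.0
```

>>> send_rows([
  {"offset": [0,-0.5,0],"spin": 0},
  {"offset": [0,-0.5,0],"spin": 0},
  {"offset": [0,-0.5,-1],"spin": 0},
  {"offset": [0,-0.5,-3],"spin": 0},
  {"offset": [0,-0.5,-5],"spin": 0},
  {"offset": [0,-0.5,-7],"spin": 0},
  {"offset": [0,-0.5,-8.5],"spin": 0},
  {"offset": [0,-0.5,-9],"spin": 0},
])

```text
time_s: 47.62
eef_pos: [599.5, -322.2, 153.0]
ee_rot: [-0.002, 0.823, 0.568, -0.001]
force: [0.3, -0.3, -1.0]
grip_width: 1.001
grip_force: 0.0
```

```bash
python3 st.py; python3 - <<'E'
from h import *
np.set_printoptions(precision=1,suppress=True)
im,W=cloud('top');P=W.reshape(-1,3);z=P[:,2]
near=lambda c,r:np.hypot(P[:,0]-c[0],P[:,1]-c[1])<r
q=P[near((574,34),24)&(z>70)&(z<150)];print(' flash',fitc(q,18))
q=P[near((574,34),24)&(z>164)];print('  top',q[:,:2].min(0)/2+q[:,:2].max(0)/2,np.median(q[:,2]))
cv2.imwrite('pics/mug3.png',cv2.resize(im[130:330,430:640,::-1],None,fx=2.5,fy=2.5))
E
```

```text
47.62 [ 599.5 -322.2  153. ] h -0.363 zax [-0.003  0.003 -1.   ] w 1.001 gf 0.0 F [ 0.3 -0.3 -1. ] q [-0.66  0.73  1.06  0.    1.36 -0.3 ]
 flash (array([574.9,  34.2]), np.float64(0.12545669501976775))
  top [574.7  33.9] 168.23254260345087
```

>>> send_rows([
  {"offset": [0,0,0],"spin": 0},
  {"offset": [0,0,-1],"spin": 0},
  {"offset": [0,0,-3],"spin": 0},
  {"offset": [0,0,-5.5],"spin": 0},
  {"offset": [0,0,-7.5],"spin": 0},
  {"offset": [0,0,-8.6],"spin": 0},
  {"offset": [0,0,-8.9],"spin": 0},
  {"offset": [0,0,-8.9],"spin": 0},
])

```text
time_s: 48.33
eef_pos: [600.2, -324.7, 66.9]
ee_rot: [0.0, 0.824, 0.567, 0.0]
force: [0.4, -0.2, -0.0]
grip_width: 0.993
grip_force: 0.0
```

```bash
python3 st.py
```

```text
48.33 [ 600.2 -324.7   66.9] h -0.365 zax [ 0. -0. -1.] w 0.993 gf 0.0 F [ 0.4 -0.2 -0. ] q [-0.67  0.81  1.14  0.    1.19 -0.3 ]
```

>>> send_rows([
  {"offset": [0,0,0],"spin": 0},
  {"offset": [0,0,0],"spin": 0},
  {"offset": [0,0,0],"spin": 0},
  {"offset": [0,0,0],"spin": 0},
  {"offset": [0,0,0],"spin": 0},
  {"offset": [0,0,0],"spin": 0},
  {"offset": [0,0,0],"spin": 0},
  {"offset": [0,0,0],"spin": 0},
], grip=0, squeeze=40)

```text
time_s: 49.0
eef_pos: [600.7, -325.2, 68.7]
ee_rot: [0.001, 0.824, 0.567, 0.0]
force: [0.7, 1.3, 5.9]
grip_width: 0.75
grip_force: 45.6
```

```bash
python3 st.py
```

```text
49.0 [ 600.7 -325.2   68.7] h -0.365 zax [ 0.002 -0.002 -1.   ] w 0.75 gf 45.6 F [0.7 1.3 5.9] q [-0.67  0.81  1.14 -0.    1.19 -0.3 ]
```

>>> send_rows([
  {"offset": [0,0,0.5],"spin": 0},
  {"offset": [0,0,1.5],"spin": 0},
  {"offset": [0,0,3],"spin": 0},
  {"offset": [0,0,4.5],"spin": 0},
  {"offset": [0,0,6],"spin": 0},
  {"offset": [0,0,7.2],"spin": 0},
  {"offset": [0,0,8.2],"spin": 0},
  {"offset": [0,0,8.5],"spin": 0},
])

```text
time_s: 49.67
eef_pos: [600.5, -325.0, 153.9]
ee_rot: [0.001, 0.824, 0.567, 0.0]
force: [0.5, 0.2, -2.3]
grip_width: 0.747
grip_force: 44.8
```

>>> send_rows([
  {"offset": [-0.1,0.8,0],"spin": 0},
  {"offset": [-0.3,2.2,0],"spin": 0},
  {"offset": [-0.6,4.2,0],"spin": 0},
  {"offset": [-1.0,6.7,0],"spin": 0},
  {"offset": [-1.4,9.2,0],"spin": 0},
  {"offset": [-1.8,11.7,0],"spin": 0},
  {"offset": [-2.1,14.2,0],"spin": 0},
  {"offset": [-2.5,16.7,0],"spin": 0},
])

```text
time_s: 50.33
eef_pos: [574.2, -155.7, 150.8]
ee_rot: [-0.001, 0.824, 0.567, -0.0]
force: [0.4, 0.8, -1.7]
grip_width: 0.751
grip_force: 44.8
```

>>> send_rows([
  {"offset": [-0.3,2.3,0],"spin": 0},
  {"offset": [-0.6,4.3,0],"spin": 0},
  {"offset": [-0.9,6.2,0],"spin": 0},
  {"offset": [-1.1,7.7,0],"spin": 0},
  {"offset": [-1.3,8.7,0],"spin": 0},
  {"offset": [-1.3,9.1,0],"spin": 0},
  {"offset": [-1.3,9.2,0],"spin": 0},
  {"offset": [-1.3,9.2,0],"spin": 0},
])

```text
time_s: 51.0
eef_pos: [562.1, -66.1, 151.7]
ee_rot: [0.0, 0.824, 0.567, -0.0]
force: [0.2, -0.4, -0.8]
grip_width: 0.749
grip_force: 44.8
```

```bash
python3 st.py;  python3 - <<'E'
from h import *
im,W=cloud('side')
cv2.imwrite('pics/mug4.png',cv2.resize(im[150:350,220:450,::-1],None,fx=2.5,fy=2.5))
E
```

```text
51.0 [562.1 -66.1 151.7] h -0.365 zax [-0. -0. -1.] w 0.749 gf 44.8 F [ 0.2 -0.4 -0.8] q [-0.32  0.47  1.48 -0.    1.19  0.04]
```

View pics/mug4.png

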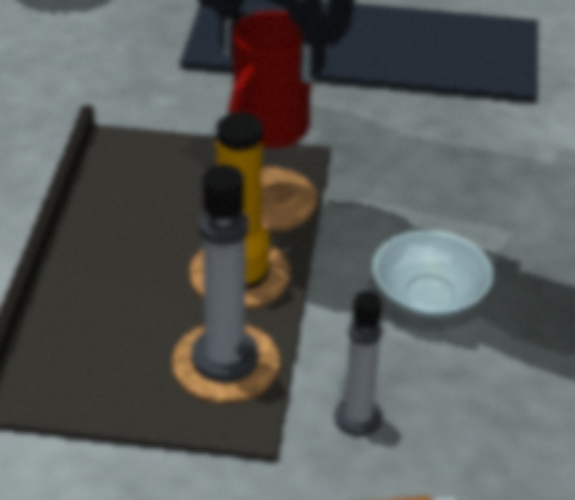

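The mug hangs upright above its coaster (crop 280,195), with the flashlight and pump standing centred on theirs.

>>> send_rows([
  {"offset": [0,0,-1],"spin": 0},
  {"offset": [0,0,-2.5],"spin": 0},
  {"offset": [0,0,-4],"spin": 0},
  {"offset": [0,0,-5.5],"spin": 0},
  {"offset": [0,0,-6.7],"spin": 0},
  {"offset": [0,0,-7.3],"spin": 0},
  {"offset": [0,0,-7.5],"spin": 0},
  {"offset": [0,0,-7.6],"spin": 0},
])

```text
time_s: 51.72
eef_pos: [562.1, -66.0, 75.5]
ee_rot: [-0.0, 0.824, 0.567, -0.0]
force: [0.5, 0.1, -2.3]
grip_width: 0.75
grip_force: 44.8
```

>>> send_rows([
  {"offset": [0,0,-0.1],"spin": 0},
  {"offset": [0,0,-0.2],"spin": 0},
  {"offset": [0,0,-0.3],"spin": 0},
  {"offset": [0,0,-0.3],"spin": 0},
  {"offset": [0,0,-0.3],"spin": 0},
])

```text
time_s: 52.13
eef_pos: [562.1, -65.7, 73.0]
ee_rot: [0.0, 0.824, 0.567, 0.0]
force: [0.0, 0.8, -1.7]
grip_width: 0.752
grip_force: 44.8
```

>>> send_rows([
  {"offset": [0,0,-0.1],"spin": 0},
  {"offset": [0,0,-0.15],"spin": 0},
  {"offset": [0,0,-0.15],"spin": 0},
  {"offset": [0,0,-0.15],"spin": 0},
])

```text
time_s: 52.47
eef_pos: [562.2, -65.7, 72.7]
ee_rot: [0.0, 0.824, 0.567, 0.0]
force: [-4.9, 1.4, 9.8]
grip_width: 0.751
grip_force: 46.0
```

Contact. I release the mug, raise the arm and move it clear toward -y.

>>> send_rows([
  {"offset": [0,0,0.05],"spin": 0},
  {"offset": [0,0,0.05],"spin": 0},
  {"offset": [0,0,0.05],"spin": 0},
  {"offset": [0,0,0.05],"spin": 0},
  {"offset": [0,0,0.05],"spin": 0},
  {"offset": [0,0,0.05],"spin": 0},
  {"offset": [0,0,0.05],"spin": 0},
], grip=1)

```text
time_s: 53.05
eef_pos: [562.0, -65.7, 71.7]
ee_rot: [-0.0, 0.824, 0.567, -0.0]
force: [0.2, 0.3, 0.4]
grip_width: 1.0
grip_force: 0.0
```

>>> send_rows([
  {"offset": [0,0,1],"spin": 0},
  {"offset": [0,0,3],"spin": 0},
  {"offset": [0,0,6],"spin": 0},
  {"offset": [0,0,9.5],"spin": 0},
  {"offset": [0,0,13],"spin": 0},
  {"offset": [0,0,16],"spin": 0},
  {"offset": [-1,-1,17.5],"spin": 0},
  {"offset": [-2,-3,18],"spin": 0},
])

```text
time_s: 53.72
eef_pos: [542.7, -94.9, 255.9]
ee_rot: [0.002, 0.823, 0.568, 0.002]
force: [0.4, -0.6, -0.3]
grip_width: 0.998
grip_force: 0.0
```

>>> send_rows([
  {"offset": [-1.5,-3.5,0],"spin": 0},
  {"offset": [-3,-7,0],"spin": 0},
  {"offset": [-4.5,-10.5,0],"spin": 0},
  {"offset": [-6,-14,0],"spin": 0},
  {"offset": [-7.5,-17.5,0],"spin": 0},
  {"offset": [-8.5,-20.5,0],"spin": 0},
  {"offset": [-9,-22,0],"spin": 0},
  {"offset": [-9,-22,0],"spin": 0},
])

```text
time_s: 54.38
eef_pos: [450.7, -318.5, 252.3]
ee_rot: [0.0, 0.825, 0.565, -0.0]
force: [-0.3, -0.0, -0.7]
grip_width: 1.0
grip_force: 0.0
```

```bash
python3 st.py; python3 - <<'E'
from h import *
np.set_printoptions(precision=1,suppress=True)
im,W=cloud('top');P=W.reshape(-1,3);z=P[:,2]
cv2.imwrite('pics/final.png',im[:,:,::-1])
near=lambda c,r:np.hypot(P[:,0]-c[0],P[:,1]-c[1])<r
q=P[near((562,-66),36)&(z>107)&(z<116)];print('mug',circ(q),q.min(0),q.max(0))
q=P[near((574,34),24)&(z>70)&(z<150)];print('flash',fitc(q,18))
q=P[near((571,138),20)&(z>35)&(z<140)];print('pump',fitc(q,16))
q=P[near((470,317),90)&(z>44)&(z<60)];print('brush',cv2.minAreaRect(q[:,:2].astype(np.float32)),np.median(q[:,2]))
q=P[near((413,28),60)&(z>15)&(z<50)];print('dish',cv2.minAreaRect(q[:,:2].astype(np.float32)))
E
```

```text
54.38 [ 450.7 -318.5  252.3] h -0.369 zax [-0.    -0.001 -1.   ] w 1.0 gf 0.0 F [-0.3 -0.  -0.7] q [-0.83  0.36  1.38 -0.    1.4  -0.46]
mug (array([560.9, -65.6]), np.float64(30.736333922098755)) [529.1 -98.6 107. ] [593.7 -33.3 114.7]
flash (array([574.9,  34.1]), np.float64(0.128137198525625))
pump (array([571.7, 138. ]), np.float64(0.2024858101735738))
brush ((468.09429931640625, 316.99884033203125), (139.92742919921875, 47.90715026855469), 14.154444694519043) 52.49234398197503
dish ((413.464111328125, 27.722850799560547), (97.90116119384766, 97.43480682373047), 0.5298524498939514)
```

View pics/final.png

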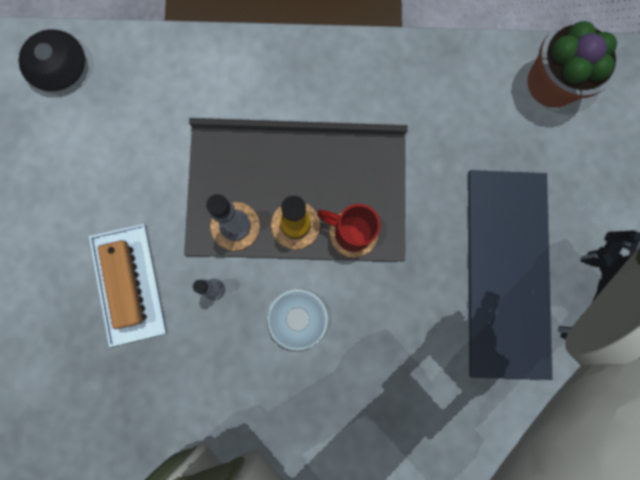

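The final picture shows the pump (230,225), flashlight (293,215) and mug (357,228) back on their coasters. The brush lies lengthwise in the tray (122,285), the dish at (298,320) hasn't moved, and the arm is clear.

```bash
python3 -c "
from rig import ctrl
print(ctrl.finish_job())"
```

```text
the job is handed in; nothing more can be done
None
```

The job is handed in at about 54 s of the 144 s allowed: the brush lies bristles down and lengthwise in the tray, the mug, pump and flashlight stand upright within about 1 mm of where they started on their own coasters, nothing fell, and the dish was not moved.

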